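# Put the condiment jars away in the swing-door rack and latch the cupboard

## Task

Put the condiment jars away: take the green scoop out of the cupboard's door rack and lay it in the stainless spoon rest, stand every white condiment jar upright on the rack while the door is open, and swing the clamp arm, which has been left down in the doorway, up and back out of the way. Then push the door shut until it seats on its catch, and last swing the clamp arm over centre, down onto the shut door. Leave the granite mortar and the terracotta bowl where they stand.

Things in the scene. Friction and masses are not known exactly. Their poses are not given: they have to be found in the camera images.
- door (a joint): Hinge angle of the teak cupboard door, rad: 0 = fully shut on its catch, grows as it opens towards the robot (to 1.5). 1.0 to 1.1 at the start; it stays where it is left and moves with under 1 N. Over the last 15 mm of its free edge's travel a sprung roller catch resists with about 8 N at that edge, then draws it fully shut. The jar rack is fixed to its inner side and turns with it.
- hinge (a point): Point on the door's vertical hinge line, 68.5 above the counter. Axes turn with the door: x normal to it, from outer to inner (rack) side; z up. The panel runs from the hinge along -y (0 to -370), 4 to 133 above the counter, inner face at x = 0, outer face at x = -12. Shut, x points into the cupboard, away from the robot. The door opens clockwise seen from above.
- rack (a point): Centre of the jar rack's floor, 25 above the counter. Axes turn with the door: x away from the panel (its inner face is at x = -65), y along the door to the hinge, z up. Clear floor 130 along x by 245 along y, with a lip 18 high, 5 thick on the three open sides; the panel, 108 above this floor, is the fourth. Four jars fit in one row along y, 61 apart. Clear height when shut: 98.
- clamp (a joint): Angle of the toggle clamp arm on the cupboard roof, rad: 0 = fully down (level, pointing out of the cupboard front, its foot before the door's top edge; with the door open it bars the doorway), 1.57 = upright, 1.75 = fully back on its stop. Spring over-centre at 1.0: below it snaps to 0, above to 1.75, with about 2 N at the handle. 0 at the start; above 0.8 it clears the door.
- clamp_grip (a point): Middle of the clamp arm's black side handle: a round bar 14 diameter, running 78 out to the left (+y) of the arm, parallel to the cupboard front, 90 from the pivot axis; the point is 42 left of the arm's centre line. Arm down: 157 above the counter, 48 in front of the shut door; swung back: 246 up. The steel arm is 12 mm square; a rubber foot hangs 40 below it, 48 from the pivot.
- clamp_pivot (a point): Pivot of the clamp arm, fixed on the cupboard, 157 above the counter, 30 behind the cupboard's front plane. Cupboard's axes: x away from the robot (into the cupboard), y left along the front, z up. The pivot axis is y; with the arm down its handle is 90 away along -x (and 42 along +y), and the arm lifts up and over towards +x.
- scoop_grip (a point): Green plastic scoop, 142 long, 0.06 kg, lying flat in the door rack at the start, roughly along it. The point is near its centre of mass on the straight handle, 11 above its underside. Handle 20 wide, 22 high, from 58 behind the point to 32 before it; then an open square bowl 52 by 52 by 30 high, centred 58 from the point. x along the scoop to the bowl, z up.
- push_face (a point): Plain spot on the door's outer face, 250 from the hinge and 100 above the counter, good for pushing it shut; axes as for the hinge point. The only thing on that face is a 14 mm steel knob, 22 proud, 45 above the counter and 335 from the hinge.
- roof (a point): Middle of the front edge of the cupboard's roof, 135 above the counter; cupboard's axes (x in, y left, z up). The fixed teak cupboard is 390 wide, 180 deep, 135 high; its front plane passes through the door's hinge line, which is 185 to the left of this point.
- rest_floor (a point): Centre of the floor of the stainless spoon rest, 6 above the counter: a fixed shallow tray, outside 200 along its x by 120 along its y, rim 14 above the counter and 4 thick; z up.
- jar0_mid (a point): White ceramic condiment jar with a pale wooden lid flush with its sides: cylinder, diameter 56, height 66, 0.2 kg, heavy base, upright on the counter at the start (two to four of these jars are present). The point is its centre, 33 above its underside; z up along the jar.
- jar1_mid (a point): White ceramic condiment jar with a pale wooden lid flush with its sides: cylinder, diameter 56, height 66, 0.2 kg, heavy base, upright on the counter at the start (two to four of these jars are present). The point is its centre, 33 above its underside; z up along the jar.
- jar2_mid (a point): White ceramic condiment jar with a pale wooden lid flush with its sides: cylinder, diameter 56, height 66, 0.2 kg, heavy base, upright on the counter at the start (two to four of these jars are present). The point is its centre, 33 above its underside; z up along the jar.
- jar3_mid (a point): White ceramic condiment jar with a pale wooden lid flush with its sides: cylinder, diameter 56, height 66, 0.2 kg, heavy base, upright on the counter at the start (two to four of these jars are present). The point is its centre, 33 above its underside; z up along the jar.
- mortar: Bystander: grey granite mortar with a wooden pestle in it, 140 diameter, 95 high (pestle to 165), 3.5 kg, standing on the counter; origin under its centre.
- bowl: Bystander: terracotta bowl, 120 diameter, 55 high, standing on the counter; origin under its centre.
Things that resemble listed ones, but are neither listed nor needed, are in the scene too. Of the things like the part that bears scoop_grip, leave any that is red; of the rest the smaller one is meant.

How it is judged:
By the outcome, as a careful person would: the job done as asked, in the order asked, and still so for the second after the job is handed in, with the robot touching nothing.
Of jar0, jar1, jar2, jar3 only 2 to 4 are there at a start; the rules pass over those that are not, and their reading is None.
At some moment in a run one of jar0, jar1, jar2, jar3 may be knocked a few centimetres aside while the robot is not near it.
It also fails if it takes over 210 s, if anything falls off the work surface, if the arm or the gripper's body presses on something with over 40 N, if the wrist force passes 120 N, or if a joint passes its speed limit or range.

## Robot

A 7-joint arm with a two-finger parallel gripper is mounted at the origin on the work surface. World frame = base frame: x ahead of the robot, y to its left, z up, the work surface at z = 0. Lengths are in mm, angles in rad, forces in N, time in s.
With the tool pointing down it reaches from about 425 to 1025 mm from the base axis. Payload 3.6 kg.
Tool frame: the origin (TCP) lies midway between the tips of the shut fingers; the grasp point (between the pads) lies 19 mm behind it; z points along the fingers, y is the direction in which the jaws open and shut (so a half turn about z gives the same grasp; the last joint's range is limited). The gripper opens to 85 mm and grips with 20 to 120 N. Pads are 22 mm wide; open, the fingers measure 114 mm over their backs; the gripper's body (76 mm by 85 mm) begins 54 mm behind the grasp point. The pads swing forward as they close: fully open they stand 13 mm farther back than shut.
Start: joints at [1.246, 0.591, 0.048, 1.609, -0.033, 0.943, -0.034], TCP at [166.555, -705.612, 231.302] pointing down, gripper open.
Joint ranges: [-2.69, 2.69], [-0.47, 2.24], [-1.27, 1.36], [0.19, 2.51], [-1.53, 4.68], [0.08, 2.07], [-3.09, 3.09]. Speed limits (rad/s): [2.57, 2.57, 3.14, 3.14, 3.14, 3.14, 3.14].

## Interface

Orientations are given as a rotation vector (axis times angle).
In Python, from workcell import ctrl, eyes gives the robot as it stands. The module is installed in compiled form; this text tells all that it offers.
- The arm moves only by the tool step_arm, never from a script. Its argument "commands" is a list of rows, each a list of 5 numbers: the finger opening in cm, from 0 to 8.54, then the shift along the tool's x, y, z in cm, then the turn about the tool's z in degrees. A call has 1 to 5 rows; each row is the pose to reach, as a shift and turn from the pose commanded when the call began, along the tool's axes at that moment; what a row does not reach only later rows make up. A row lasts 1/10 s, in which the tool goes at most 50 mm and 8.59 degrees, less where a joint would pass 70% of its speed; a pose out of reach is approached as far as the arm can. A call with a gripper value outside its range is refused whole. The fingers move at their own pace and stop on an object; the grip force is fixed at half the most. Time passes only in rows, so rows that repeat a pose let the fingers close. It gives the time, the measured TCP pose, the force and the opening at its end, in the units of the state.
- ctrl.get_obs(): the state, without advancing time (a new reading comes with each control period).
- eyes.camera(name): name is "scene" or "top" or "wrist"; returns a dict with "color" (384x512x3 uint8, blue, green, red), "fx", "fy", "cx", "cy" (pixels), "T" (4x4, takes a point from camera to world coordinates). Camera axes: x right, y down, z forward; pixel columns grow to the right and rows downward; lengths in mm; the calibration is good to about 2 mm. A picture is of the moment at which its call begins. There is no depth.
- ctrl.hand_in(): hands the job in, once; it reports no verdict.
The state is a dict: "clock": time; "qpos": joint angles; "dq": joint speeds; "joint_efforts": joint torques, N m; "position": TCP position; "tool_rot": TCP orientation; "wrist_force": force on the tool from outside, world axes, zero at the start; "wrist_torque": the same for the moment, N m; "grip_width": opening from 0.0 (shut) to 1.0 (fully open).
Only numpy, scipy, OpenCV 4.12 (cv2) and the standard library are available. Lean on these libraries where they do the work, as an engineer would, in place of code of your own. Each camera call takes 0.05 s, during which the arm holds its last target. There are 200 camera calls.

## Working session

There is one attempt and no reset: what is moved stays moved. The work goes in short steps, Python scripts to look and compute and a tool call to move; the robot and the scene stay as the last step left them, time stands still between calls to the robot, and variables do not carry over. Pictures are saved under pics/ and viewed, about 12 in all and at most 16, crops included, and the job is handed in when it is done.

Besides the shell and the picture viewer there is one more tool, called after "Call:" as name(argument=value, ...) on one line, values as JSON. step_arm: Moves the arm, as the interface text tells. Its arguments: {"type":"object","properties":{"commands":{"type":"array","items":{"type":"array","items":{"type":"number"}}}},"required":["commands"]}

```bash
mkdir -p pics; cat > h.py <<'E'
import numpy as np, cv2
from workcell import ctrl, eyes
from scipy.spatial.transform import Rotation as R
def shot(n,f):
    c=eyes.camera(n); cv2.imwrite('pics/%s.png'%f,c['color']); np.save('pics/%s.npy'%f,np.r_[c['T'].ravel(),c['fx'],c['fy'],c['cx'],c['cy']]); return c
def load(f):
    a=np.load('pics/%s.npy'%f); return dict(color=cv2.imread('pics/%s.png'%f),T=a[:16].reshape(4,4),fx=a[16],fy=a[17],cx=a[18],cy=a[19])
def ray(c,u,v):
    d=c['T'][:3,:3]@np.array([(u-c['cx'])/c['fx'],(v-c['cy'])/c['fy'],1]); return c['T'][:3,3],d/np.linalg.norm(d)
def onz(c,u,v,z):
    o,d=ray(c,u,v); return (o+d*(z-o[2])/d[2])
def pix(c,p):
    q=np.linalg.inv(c['T'])@np.r_[p,1]; return np.array([c['fx']*q[0]/q[2]+c['cx'],c['fy']*q[1]/q[2]+c['cy']])
def tri(c1,p1,c2,p2):
    o1,d1=ray(c1,*p1);o2,d2=ray(c2,*p2)
    A=np.c_[d1,-d2];s=np.linalg.lstsq(A,o2-o1,rcond=None)[0]
    a=o1+s[0]*d1;b=o2+s[1]*d2; return (a+b)/2,np.linalg.norm(a-b)
def pose():
    s=ctrl.get_obs(); return np.array(s['position']),R.from_rotvec(s['tool_rot']).as_matrix(),s
E
python3 - <<'E'
from h import *
np.set_printoptions(precision=3,suppress=True)
cs=[shot('scene','s0'),shot('top','t0')]
for c in cs: print(c['T'],c['fx'],c['cx'])
p,r,s=pose();print(p,r,s)
E
```

```text
[[  -0.053    0.782   -0.621 1218.845]
 [   0.999    0.037   -0.039    4.369]
 [  -0.007   -0.622   -0.783 1076.213]
 [   0.       0.       0.       1.   ]] 349.65877412704293 254.02395684400696
[[   0.028   -0.993    0.117  294.441]
 [  -1.      -0.027    0.013  -63.263]
 [  -0.01    -0.117   -0.993 1553.822]
 [   0.       0.       0.       1.   ]] 463.6153985926973 252.77258526743708
[ 166.422 -704.861  230.245] [[ 0.973  0.23  -0.001]
 [ 0.23  -0.973  0.002]
 [-0.    -0.002 -1.   ]] {'clock': 0.1, 'qpos': array([ 1.245,  0.592,  0.048,  1.61 , -0.033,  0.943, -0.034]), 'dq': array([-0.   , -0.002,  0.001, -0.005, -0.002,  0.   , -0.   ]), 'joint_efforts': array([  0.005, -55.   ,   1.553, -19.883,   0.01 ,   0.004,   0.   ]), 'position': array([ 166.422, -704.861,  230.245]), 'tool_rot': array([-3.118, -0.363,  0.001]), 'wrist_force': array([-0.642,  0.371, -0.72 ]), 'wrist_torque': array([ 0.003,  0.012, -0.015]), 'grip_width': 0.9982956541928558}
```

View pics/s0.png

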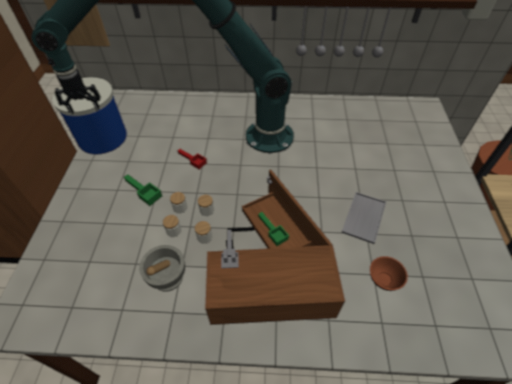

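View pics/t0.png

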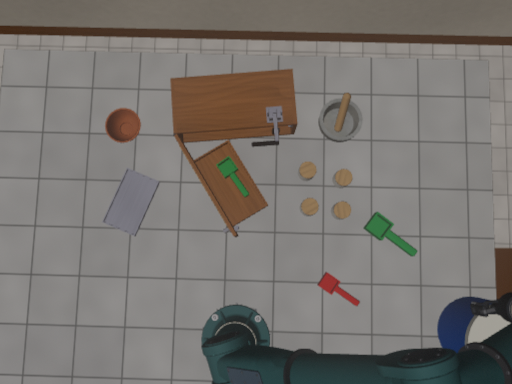

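Top view: cupboard at (235,105), door from hinge (178,137) to (235,235), jars at (308,170), (344,178), (310,207) and (342,210), clamp handle at (265,144), tray at (132,202). There are three scoop candidates: green in the rack (232,175), larger green on the counter (390,232) and red (338,288). The one in the rack is meant, being the smaller green one.

```bash
python3 - <<'E'
from h import *
t=load('t0')
im=t['color'][60:250,95:365]; cv2.imwrite('pics/t0c.png',cv2.resize(im,None,fx=2.9,fy=2.9,interpolation=cv2.INTER_CUBIC))
s=load('s0'); cv2.imwrite('pics/s0c.png',cv2.resize(s['color'][160:330,110:420],None,fx=2.5,fy=2.5,interpolation=cv2.INTER_CUBIC))
hsv=cv2.cvtColor(t['color'],cv2.COLOR_BGR2HSV)
for n,lo,hi in [('green',(50,120,40),(80,255,255)),('lid',(10,60,120),(22,170,255)),('red',(0,150,100),(6,255,255)),('gray',(115,15,100),(135,90,255))]:
    m=cv2.inRange(hsv,lo,hi); k,l,st,ce=cv2.connectedComponentsWithStats(m)
    for i in range(1,k):
        if st[i,4]>60: print(n,st[i],ce[i].round(1),onz(t,*ce[i],66).round(0))
E
```

```text
green [217 157  31  39 334] [231.5 173.5] [534.  27.  66.]
green [366 213  51  43 565] [387.2 232.7] [ 357. -476.   66.]
lid [334  93  15  38 177] [341.3 111.3] [ 752. -328.   66.]
lid [299 162  17  16 220] [307.3 169.4] [ 554. -219.   66.]
lid [335 169  17  17 226] [343.2 176.9] [ 533. -335.   66.]
lid [301 198  17  17 229] [309.4 206. ] [ 435. -227.   66.]
lid [334 202  17  17 230] [342.  209.6] [ 427. -332.   66.]
red [319 273  40  32 359] [335.  287.4] [ 180. -311.   66.]
gray [267 107  15  22 122] [274.3 112.9] [ 740. -107.   66.]
gray [ 103  169   56   66 1864] [130.8 201.9] [433. 350.  66.]
```

View pics/t0c.png

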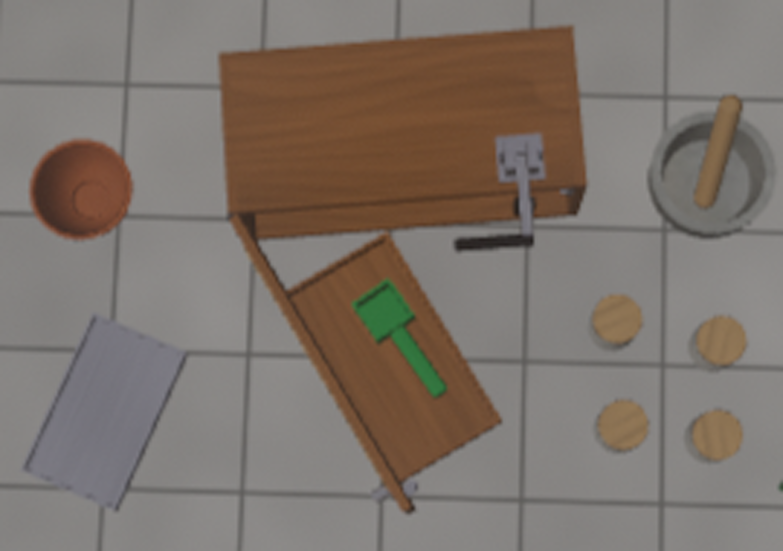

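View pics/s0c.png

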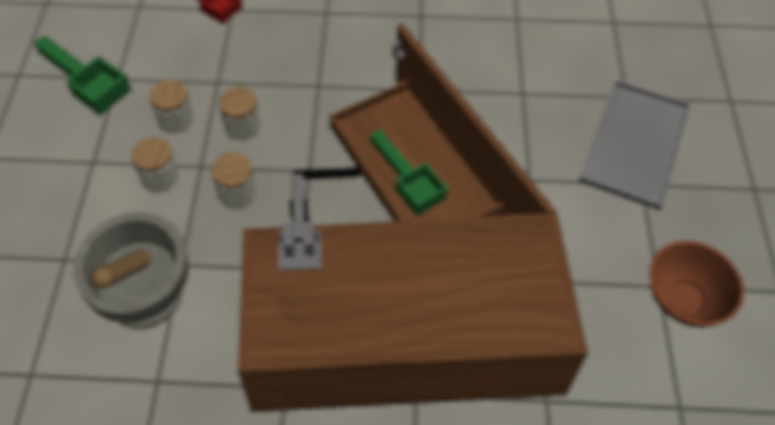

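```bash
python3 - <<'E'
from h import *
t=load('t0')
def P(x,y,z): return onz(t,95+(x+.5)/2.9-.5,60+(y+.5)/2.9-.5,z)[:2]
for n,z,L in [('roof',135,[(232,212),(585,185),(572,27),(220,53)]),('door top',133,[(237,215),(408,510)]),('tray',14,[(95,315),(187,352),(117,508),(25,468)]),('handle',157,[(457,245),(532,240)]),('pivotplate',150,[(521,157)]),('scoop',47,[(438,393),(398,332)]),('scoopbowl',55,[(388,282),(413,312),(383,340),(356,308)]),('jars',66,[(617,320),(722,340),(623,425),(717,434)]),('mortar',95,[(711,174)]),('bowl',55,[(81,189)]),('racklip',43,[(387,235),(500,422),(402,478)])]:
    q=np.array([P(x,y,z) for x,y in L]); print(n,q.round(0).tolist())
    if len(L)>1: d=np.diff(q,axis=0);print('   len',np.hypot(*d.T).round(0),'ang',np.degrees(np.arctan2(d[:,1],d[:,0])).round(1), 'mean',q.mean(0).round(0))
E
```

```text
roof [[648.0, 205.0], [687.0, -175.0], [865.0, -158.0], [826.0, 227.0]]
   len [383. 178. 387.] ang [-84.    5.6  95.8] mean [756.  25.]
door top [[645.0, 200.0], [332.0, 5.0]]
   len [369.] ang [-148.] mean [489. 102.]
tray [[551.0, 382.0], [511.0, 272.0], [328.0, 343.0], [371.0, 452.0]]
   len [117. 196. 117.] ang [-110.3  158.8   68.5] mean [440. 362.]
handle [[613.0, -39.0], [620.0, -119.0]]
   len [80.] ang [-84.6] mean [616. -79.]
pivotplate [[712.0, -105.0]]
scoop [[467.0, -21.0], [535.0, 27.0]]
   len [83.] ang [34.8] mean [501.   3.]
scoopbowl [[591.0, 39.0], [557.0, 10.0], [524.0, 43.0], [560.0, 75.0]]
   len [45. 46. 48.] ang [-138.8  135.1   41.7] mean [558.  42.]
jars [[552.0, -219.0], [533.0, -337.0], [435.0, -228.0], [427.0, -332.0]]
   len [119. 147. 104.] ang [-99.4 132.  -93.9] mean [ 487. -279.]
mortar [[715.0, -318.0]]
bowl [[690.0, 395.0]]
racklip [[648.0, 43.0], [436.0, -92.0], [370.0, 17.0]]
   len [251. 127.] ang [-147.5  121.4] mean [485. -10.]
```

```bash
cat >> h.py <<'E'
def plan(*tg,p=None,yaw=None):
    """tg: (x,y,z,yaw deg) waypoints; prints tool shifts (cm), turn (deg) of each leg and rows needed"""
    if p is None:
        p,r,_=pose(); yaw=np.degrees(np.arctan2(r[1,0],r[0,0])); print('at',p.round(1),'yaw %.1f'%yaw)
    for x,y,z,w in tg:
        a=np.radians(yaw); d=np.array([x,y,z])-p
        s=np.array([d[0]*np.cos(a)+d[1]*np.sin(a), d[0]*np.sin(a)-d[1]*np.cos(a), -d[2]])/10
        t=-((w-yaw+180)%360-180)
        print((x,y,z,w),'shift',s.round(2),'turn %.1f'%t,'rows %.1f'%max(np.linalg.norm(s)/5,abs(t)/8.59)); p=np.array([x,y,z]);yaw=w
E
python3 -c "
from h import *
plan((240,-510,260,34.7),(370,-285,260,34.7),(470,-60,260,34.7),(505,0,260,34.7))"
```

```text
at [ 166.4 -704.9  230.2] yaw 13.3
(240, -510, 260, 34.7) shift [ 11.64 -17.27  -2.98] turn -21.4 rows 4.2
(370, -285, 260, 34.7) shift [ 23.5 -11.1   0. ] turn -0.0 rows 5.2
(470, -60, 260, 34.7) shift [ 21.03 -12.81   0.  ] turn -0.0 rows 4.9
(505, 0, 260, 34.7) shift [ 6.29 -2.94  0.  ] turn -0.0 rows 1.4
```

Call:
step_arm(commands=[[8.5,11.6,-17.3,-3.0,-21.4],[8.5,11.6,-17.3,-3.0,-21.4],[8.5,11.6,-17.3,-3.0,-21.4],[8.5,11.6,-17.3,-3.0,-21.4],[8.5,11.6,-17.3,-3.0,-21.4]])

```text
clock: 0.6
position: [242.5, -504.2, 261.4]
tool_rot: [-2.992, -0.946, -0.003]
wrist_force: [0.4, 0.2, -0.0]
grip_width: 0.996
```

Call:
step_arm(commands=[[8.5,22,-10.4,0,0],[8.5,22,-10.4,0,0],[8.5,22,-10.4,0,0],[8.5,22,-10.4,0,0],[8.5,22,-10.4,0,0]])

```text
clock: 1.1
position: [362.3, -297.8, 261.2]
tool_rot: [-2.998, -0.937, -0.0]
wrist_force: [0.6, -0.2, -0.6]
grip_width: 0.994
```

Call:
step_arm(commands=[[8.5,21.0,-12.8,0,0],[8.5,21.0,-12.8,0,0],[8.5,21.0,-12.8,0,0],[8.5,21.0,-12.8,0,0],[8.5,21.0,-12.8,0,0]])

```text
clock: 1.6
position: [462.0, -73.2, 261.3]
tool_rot: [2.999, 0.937, 0.001]
wrist_force: [1.3, -0.1, -0.3]
grip_width: 0.995
```

```bash
python3 -c "
from h import *
c=shot('wrist','w1');print(c['T'].round(2),c['fx'])
plan((505,0,260,34.7))"
```

```text
[[ 5.7000e-01 -7.8000e-01 -2.5000e-01  5.2611e+02]
 [-8.2000e-01 -5.4000e-01 -1.7000e-01 -2.9630e+01]
 [-0.0000e+00  3.0000e-01 -9.5000e-01  4.0323e+02]
 [ 0.0000e+00  0.0000e+00  0.0000e+00  1.0000e+00]] 339.8310551617276
at [466.1 -64.7 262. ] yaw 35.3
(505, 0, 260, 34.7) shift [ 6.91 -3.03  0.2 ] turn 0.6 rows 1.5
```

View pics/w1.png

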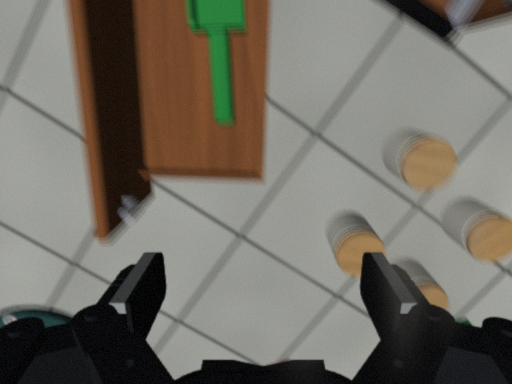

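Wrist view: the rack scoop's handle runs from (225,122) to (219,33), with its bowl above that. The rack's free-end corner is at (263,180), the door's free top corner at (103,240), and the jars are at right.

```bash
python3 - <<'E'
from h import *
c=load('w1')
m=cv2.inRange(cv2.cvtColor(c['color'],cv2.COLOR_BGR2HSV),(50,120,30),(80,255,255)); m[140:]=0
rows=[(np.nonzero(m[v])[0].mean(),v,np.ptp(np.nonzero(m[v])[0])) for v in range(40,124,8) if m[v].any()]
print([tuple(np.round(r,1)) for r in rows])
e=onz(c,225,123,46);j=onz(c,219,35,47)
print('end',e,'junc',j,'len',np.linalg.norm(j-e),'ang',np.degrees(np.arctan2(*(j-e)[1::-1])))
u=(j-e)/np.linalg.norm(j-e); g=e+58*u; g2=j-32*u; print('grip',g,g2)
# door
f=onz(c,103,240,133); print('door free end',f)
for p in [(263,181),(268,5)]: print('lip',onz(c,*p,43))
plan((*g[:2],200,np.degrees(np.arctan2(u[1],u[0]))))
E
```

```text
[(np.float64(218.5), np.float64(40.0), np.float64(17.0)), (np.float64(219.5), np.float64(48.0), np.float64(17.0)), (np.float64(219.5), np.float64(56.0), np.float64(17.0)), (np.float64(220.5), np.float64(64.0), np.float64(17.0)), (np.float64(220.5), np.float64(72.0), np.float64(17.0)), (np.float64(221.5), np.float64(80.0), np.float64(17.0)), (np.float64(221.5), np.float64(88.0), np.float64(17.0)), (np.float64(222.0), np.float64(96.0), np.float64(16.0)), (np.float64(223.0), np.float64(104.0), np.float64(16.0)), (np.float64(223.0), np.float64(112.0), np.float64(16.0)), (np.float64(223.5), np.float64(120.0), np.float64(13.0))]
end [470.19154203 -20.5211063   46.        ] junc [537.36158034  29.29740146  47.        ] len 83.63430971739767 ang 36.563497220019954
grip [516.77364733  14.02779427  46.69349529] [511.66110845  10.23593908  46.61738191]
door free end [337.88598516  10.52327783 133.        ]
lip [440.33127996 -89.08853087  43.        ]
lip [585.89698936   5.69396897  43.        ]
at [466.1 -64.7 262. ] yaw 35.3
(np.float64(516.7736473329269), np.float64(14.027794265554), 200, np.float64(36.563497220019954)) shift [ 8.68 -3.49  6.2 ] turn -1.3 rows 2.2
```

Call:
step_arm(commands=[[3.6,8.4,-3.3,12,-1.3],[3.6,8.4,-3.3,12,-1.3],[3.6,8.4,-3.3,12,-1.3],[3.6,8.4,-3.3,12,-1.3],[3.6,8.4,-3.3,12,-1.3]])

```text
clock: 2.15
position: [510.9, -0.2, 139.9]
tool_rot: [-2.987, -0.972, 0.005]
wrist_force: [-0.5, 0.3, -0.3]
grip_width: 0.422
```

```bash
python3 - <<'E'
from h import *
c=shot('wrist','w2')
plan((513,12,28,36.5))
print(pix(c,[513,12,47]))
E
```

```text
at [511.4  -1.1 141.2] yaw 35.9
(513, 12, 28, 36.5) shift [ 0.9  -0.96 11.32] turn -0.6 rows 2.3
[250.42501466 181.48901947]
```

View pics/w2.png

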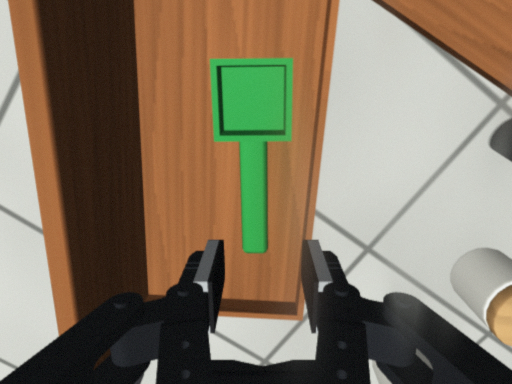

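Close view: the scoop handle runs from (254,252) to (254,142), bowl centred at (252,99), with the jaws at (212,270) and (315,270). This is the right scoop; the jaws need a small shift left.

```bash
python3 - <<'E'
from h import *
c=load('w2')
e=onz(c,254.5,252,46);b=onz(c,252,99,55);j=onz(c,254,142,47)
print(e,j,b); u=(b-e)[:2];L=np.linalg.norm(u);u/=L;print(L,np.degrees(np.arctan2(u[1],u[0])),'grip',e[:2]+58*u,b[:2]-58*u)
g=(e[:2]+58*u+b[:2]-58*u)/2
plan((*g,29,np.degrees(np.arctan2(u[1],u[0]))))
f=[onz(c,*q,43) for q in [(305,318),(338,2)]];print('lip',f)
E
```

```text
[468.19410604 -23.59678387  46.        ] [537.7494227   26.51132792  47.        ] [560.92367583  44.37927546  55.        ]
114.97616168319645 36.243540160353454 grip [514.9717595   10.69390199] [514.14602236  10.08858961]
at [511.4  -1.1 141.2] yaw 35.9
(np.float64(514.5588909337212), np.float64(10.391245797531603), 29, np.float64(36.243540160353454)) shift [ 0.93 -0.74 11.22] turn -0.3 rows 2.3
lip [array([441.47634875, -94.70009071,  43.        ]), array([639.64682184,  34.82649283,  43.        ])]
```

Call:
step_arm(commands=[[3.6,0.9,-0.7,0,0],[3.6,0.9,-0.7,6,0],[3.6,0.9,-0.7,9,0],[3.6,0.9,-0.7,9,0],[3.6,0.9,-0.7,9,0]])

```text
clock: 2.7
position: [515.2, 10.5, 52.4]
tool_rot: [2.988, 0.969, 0.001]
wrist_force: [1.1, -0.2, 0.7]
grip_width: 0.421
```

```bash
python3 -c "
from h import *
plan((514.5,10.4,29,36.2))"
```

```text
at [515.2  10.5  52.4] yaw 35.9
(514.5, 10.4, 29, 36.2) shift [-0.06 -0.03  2.34] turn -0.3 rows 0.5
```

Call:
step_arm(commands=[[3.6,0,0,2.3,0],[3.6,0,0,2.3,0],[1.0,0,0,2.3,0],[1.0,0,0,2.3,0],[1.0,0,0,2.3,0]])

```text
clock: 3.2
position: [516.0, 10.7, 30.6]
tool_rot: [2.987, 0.97, 0.005]
wrist_force: [-0.6, -0.1, 8.1]
grip_width: 0.218
```

Call:
step_arm(commands=[[1.0,0,0,0,0],[1.0,0,0,-3,0],[1.0,0,0,-8,0],[1.0,0,0,-13,0],[1.0,0,0,-17,0]])

```text
clock: 3.7
position: [515.2, 10.8, 202.3]
tool_rot: [2.987, 0.97, 0.005]
wrist_force: [1.0, 0.4, -1.1]
grip_width: 0.219
```

```bash
python3 -c "
from h import *
t=np.radians(158.5)
plan((440-13*np.cos(t),362-13*np.sin(t),180,158.5),(440-13*np.cos(t),362-13*np.sin(t),12,158.5))"
```

```text
at [515.2  10.8 202.3] yaw 36.0
(np.float64(452.0954283837663), np.float64(357.2354840525841), 180, 158.5) shift [ 15.24 -31.75   2.23] turn -122.5 rows 14.3
(np.float64(452.0954283837663), np.float64(357.2354840525841), 12, 158.5) shift [ 0.   0.  16.8] turn -0.0 rows 3.4
```

Call:
step_arm(commands=[[1,9,-20,0,-40.8],[1,9,-20,0,-40.8],[1,9,-20,0,-40.8],[1,9,-20,0,-40.8],[1,9,-20,0,-40.8]])

```text
clock: 4.2
position: [468.5, 231.6, 200.5]
tool_rot: [-2.449, -1.965, -0.008]
wrist_force: [0.7, 0.8, -0.5]
grip_width: 0.218
```

Call:
step_arm(commands=[[1,0,0,0,-40.8],[1,0,0,0,-40.8],[1,0,0,0,-40.8],[1,0,0,0,-40.8],[1,0,0,0,-40.8]])

```text
clock: 4.7
position: [470.0, 225.0, 199.4]
tool_rot: [1.621, 2.689, 0.0]
wrist_force: [-0.4, 0.0, -1.3]
grip_width: 0.22
```

Call:
step_arm(commands=[[1,0,0,0,-40.8],[1,0,0,0,-40.8],[1,0,0,0,-40.8],[1,0,0,0,-40.8],[1,0,0,0,-40.8]])

```text
clock: 5.2
position: [470.2, 224.8, 199.4]
tool_rot: [0.582, 3.085, -0.001]
wrist_force: [-0.0, -0.9, -1.3]
grip_width: 0.221
```

```bash
python3 - <<'E'
from h import *
c=shot('wrist','w3'); t=np.radians(158.5)
plan((440-13*np.cos(t),362-13*np.sin(t),150,158.5))
E
```

```text
at [470.2 224.7 199.1] yaw 158.8
(np.float64(452.0954283837663), np.float64(357.2354840525841), 150, 158.5) shift [ 6.49 11.69  4.91] turn 0.3 rows 2.8
```

View pics/w3.png

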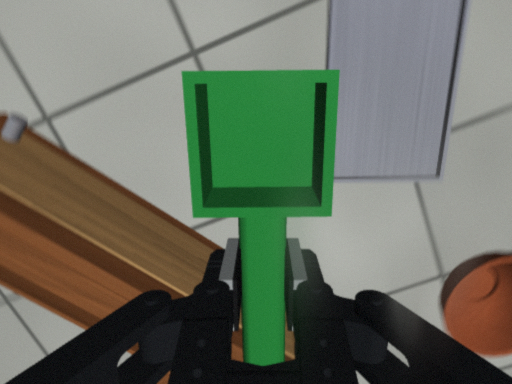

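Scoop held squarely with its axis at column 262. The tray's near corner is at (440,179), its right edge runs up to (466,0), and its left edge starts at (328,0).

```bash
python3 - <<'E'
from h import *
c=load('w3')
A,B,C=[onz(c,*q,14) for q in [(440,179),(466,0),(328,0)]]
u=(B-A)/np.linalg.norm(B-A); print(A,B,C,np.degrees(np.arctan2(u[1],u[0])))
n=np.array([-u[1],u[0],0]); w=(C-A)@n; print('width',w)
ctr=A+100*u+n*np.sign(w)*60; print('centre',ctr); ang=np.degrees(np.arctan2(u[1],u[0]))
g=ctr-13*u
plan((*g[:2],120,ang),(*g[:2],12,ang))
E
```

```text
[549.31017599 383.80187481  14.        ] [399.65257159 439.10753203  14.        ] [356.43463123 328.9723618   14.        ] 159.7183126176557
width 118.287653003721
centre [434.71204651 362.18547545  14.        ]
at [470.2 224.7 199.1] yaw 158.8
(np.float64(446.9060435595058), np.float64(357.6792091401175), 120, np.float64(159.7183126176557)) shift [ 6.99 11.55  7.91] turn -1.0 rows 3.1
(np.float64(446.9060435595058), np.float64(357.6792091401175), 12, np.float64(159.7183126176557)) shift [ 0.   0.  10.8] turn -0.0 rows 2.2
```

Call:
step_arm(commands=[[1,6.8,11.6,2,-1],[1,6.8,11.6,7.9,-1],[1,6.8,11.6,7.9,-1],[1,6.8,11.6,7.9,-1],[1,6.8,11.6,7.9,-1]])

```text
clock: 5.75
position: [448.4, 359.5, 119.0]
tool_rot: [-0.559, -3.091, 0.001]
wrist_force: [0.5, 0.7, -0.3]
grip_width: 0.219
```

Call:
step_arm(commands=[[1,0,0,4,0],[1,0,0,8,0],[1,0,0,10.0,0],[1,0,0,10.5,0],[1,0,0,10.7,0]])

```text
clock: 6.25
position: [450.8, 357.2, 13.2]
tool_rot: [0.566, 3.089, -0.0]
wrist_force: [-0.5, 0.1, -0.4]
grip_width: 0.219
```

Call:
step_arm(commands=[[1,0,0,0,0],[4,0,0,0,0],[4,0,0,0,0],[4,0,0,0,0],[4,0,0,0,0]])

```text
clock: 6.75
position: [449.8, 358.5, 12.7]
tool_rot: [0.562, 3.09, 0.001]
wrist_force: [-0.4, 0.1, -0.5]
grip_width: 0.47
```

Call:
step_arm(commands=[[4,0,0,-3,0],[4,0,0,-8,0],[4,0,0,-13,0],[4,0,0,-18,0],[4,0,0,-23,0]])

```text
clock: 7.25
position: [449.0, 358.1, 244.2]
tool_rot: [-0.561, -3.091, 0.001]
wrist_force: [0.4, 0.2, -0.2]
grip_width: 0.469
```

```bash
python3 - <<'E'
from h import *
c=shot('wrist','w4'); a=shot('top','t1')
cv2.imwrite('pics/t1c.png',np.hstack([cv2.resize(a['color'][60:250,95:365],None,fx=2,fy=2,interpolation=cv2.INTER_CUBIC)[:380],cv2.resize(c['color'],None,fx=.5,fy=.5)[:192].repeat(1,0) if 0 else cv2.copyMakeBorder(cv2.resize(c['color'],None,fx=.5,fy=.5),0,188,0,0,cv2.BORDER_CONSTANT)]))
plan((505,0,260,34.7))
E
```

```text
at [451.7 362.8 249.5] yaw 159.4
(505, 0, 260, 34.7) shift [-17.76 -32.08  -1.05] turn 124.7 rows 14.5
```

View pics/t1c.png

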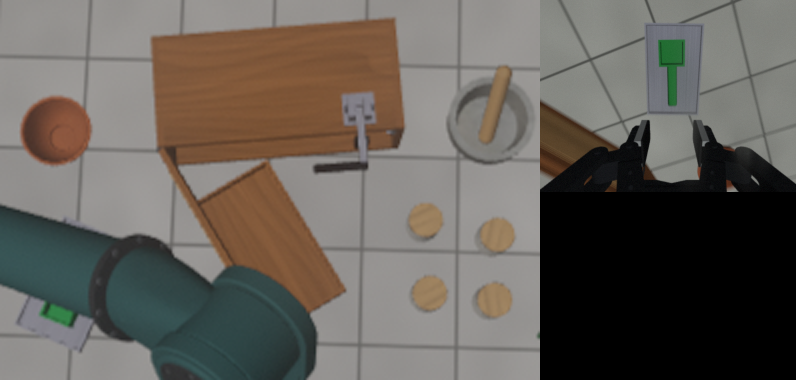

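Scoop lies flat inside the tray and nothing else moved: jars at (425,220), (497,235), (429,293) and (494,300) in the view's left half.

Call:
step_arm(commands=[[8.5,-8.1,-21.5,0,42.4],[8.5,-8.1,-21.5,0,42.4],[8.5,-8.1,-21.5,0,42.4],[8.5,-8.1,-21.5,0,42.4],[8.5,-8.1,-21.5,0,42.4]])

```text
clock: 7.85
position: [448.4, 123.8, 241.2]
tool_rot: [-1.655, -2.67, 0.006]
wrist_force: [-0.2, -0.2, -0.6]
grip_width: 0.999
```

Call:
step_arm(commands=[[8.5,-20.4,-10.6,0,42.4],[8.5,-20.4,-10.6,0,42.4],[8.5,-20.4,-10.6,0,42.4],[8.5,-20.4,-10.6,0,42.4],[8.5,-20.4,-10.6,0,42.4]])

```text
clock: 8.35
position: [446.4, -105.5, 241.7]
tool_rot: [2.509, 1.89, -0.003]
wrist_force: [0.9, 1.7, 0.1]
grip_width: 0.997
```

Call:
step_arm(commands=[[8.5,-21.3,5.5,0,42.4],[8.5,-21.3,5.5,0,42.4],[8.5,-21.3,5.5,0,42.4],[8.5,-21.3,5.5,0,42.4],[8.5,-21.3,5.5,0,42.4]])

```text
clock: 8.85
position: [442.5, -327.1, 241.6]
tool_rot: [3.022, 0.851, -0.002]
wrist_force: [0.0, 0.2, -0.1]
grip_width: 0.997
```

Call:
step_arm(commands=[[8.5,0,0,0,0],[8.5,0,0,0,0]])

```text
clock: 9.05
position: [443.7, -320.3, 241.5]
tool_rot: [-3.016, -0.873, 0.001]
wrist_force: [0.2, 0.5, 0.2]
grip_width: 0.988
```

```bash
cat >> h.py <<'E'
def jars(c,H=66):
    hsv=cv2.cvtColor(c['color'],cv2.COLOR_BGR2HSV); m=cv2.inRange(hsv,(10,60,120),(24,190,255)); m=cv2.morphologyEx(m,cv2.MORPH_OPEN,np.ones((5,5)))
    cn,_=cv2.findContours(m,cv2.RETR_EXTERNAL,cv2.CHAIN_APPROX_NONE); out=[]
    for k in cn:
        if cv2.contourArea(k)<400: continue
        w=np.array([onz(c,u,v,H)[:2] for u,v in k[:,0]+0.0]).astype(np.float32)
        (x,y),r=cv2.minEnclosingCircle(w); out.append((round(x,1),round(y,1),round(r,1),tuple(k[:,0].mean(0).round(0))))
    return out
E
python3 - <<'E'
from h import *
c=shot('wrist','w5')
for j in jars(c): print(j)
plan()
print(ctrl.get_obs()['qpos'].round(2))
E
```

```text
(426.6, -332.6, 26.6, (np.float64(268.0), np.float64(189.0)))
(435.4, -227.6, 26.5, (np.float64(175.0), np.float64(117.0)))
(532.7, -336.7, 26.7, (np.float64(335.0), np.float64(97.0)))
(549.5, -222.9, 25.4, (np.float64(232.0), np.float64(10.0)))
at [ 444.  -319.3  241.7] yaw 32.4
[ 0.78  0.37 -0.31  1.99  0.15  0.8  -0.62]
```

View pics/w5.png

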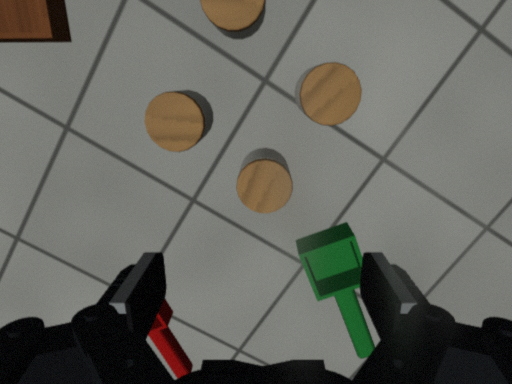

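Four jars show lids at (268,189), (175,117), (335,97) and (232,10), radii about 27 mm as expected. The larger green scoop and the red one lie below and are left alone.

```bash
python3 - <<'E'
from h import *
c=load('w2')
def ln(p,q,z):
    a,b=onz(c,*p,z)[:2],onz(c,*q,z)[:2]; u=(b-a)/np.linalg.norm(b-a); return a,b,np.degrees(np.arctan2(u[1],u[0]))
print('panel foot',ln((148,295),(134,5),25)); print('lip in',ln((300,290),(328,5),43)); print('lip out',ln((304,305),(338,5),43)); print('end lip out',ln((165,313),(303,320),43)); print('paneltop in',ln((74,318),(36,5),133))
print('end inner foot', ln((150,293),(290,300),25))
E
```

```text
panel foot (array([368.97569249,  21.61120268]), array([562.32687615, 144.378428  ]), np.float64(32.413271556243394))
lip in (array([460.54155789, -74.53915808]), array([634.67625955,  38.82333551]), np.float64(33.064312903784035))
lip out (array([451.11329512, -86.07390913]), array([638.35638357,  33.74872109]), np.float64(32.61643257493644))
end lip out (array([376.49146257,   2.91383155]), array([438.90269372, -94.58536985]), np.float64(-57.37586192423709))
paneltop in (array([420.40411989,  55.74065453]), array([544.92352064, 133.63196429]), np.float64(32.02744265245705))
end inner foot (array([371.80125517,  21.22172949]), array([438.61394493, -82.72337085]), np.float64(-57.268346698009466))
```

```bash
python3 - <<'E'
import cv2
a=cv2.imread('pics/w2.png')[0:335,0:350]
cv2.imwrite('pics/w2c.png',cv2.resize(a,(800,766))[150:])
cv2.imwrite('pics/w2c.png',cv2.resize(a,None,fx=2.2,fy=1.75))
E
```

```text
(no output)
```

View pics/w2c.png

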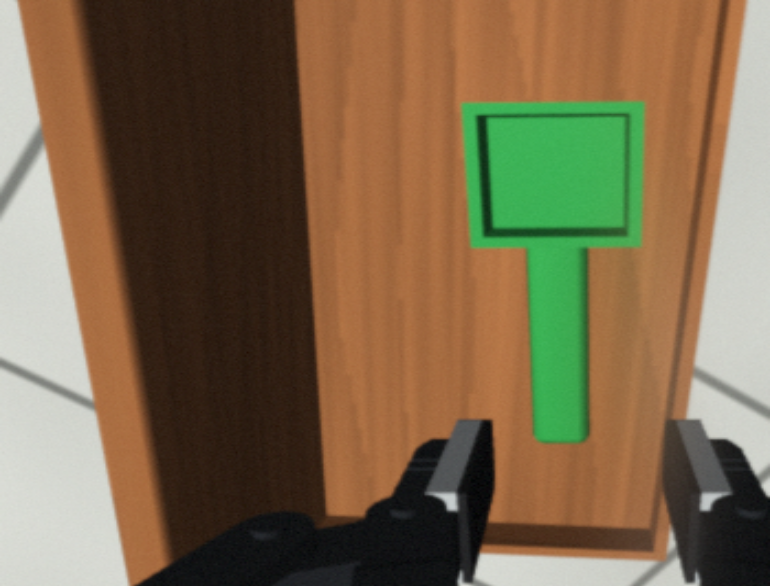

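Rack pose: centre (508.7, 33), yaw 32.5°, agreeing with both lip edges and the outer corner. Now jar D.

```bash
python3 -c "
from h import *
plan((427,-332.5,120,32.5),(427,-332.5,28,32.5),(427,-332.5,200,32.5),(590,73,200,32.5),(590,73,53.5,32.5))"
```

```text
at [ 444.  -319.3  241.7] yaw 32.4
(427, -332.5, 120, 32.5) shift [-2.15  0.2  12.17] turn -0.1 rows 2.5
(427, -332.5, 28, 32.5) shift [0.  0.  9.2] turn -0.0 rows 1.8
(427, -332.5, 200, 32.5) shift [  0.    0.  -17.2] turn -0.0 rows 3.4
(590, 73, 200, 32.5) shift [ 35.53 -25.44  -0.  ] turn -0.0 rows 8.7
(590, 73, 53.5, 32.5) shift [ 0.    0.   14.65] turn -0.0 rows 2.9
```

Call:
step_arm(commands=[[8.5,-2.1,0.2,0,0],[8.5,-2.1,0.2,5,0],[8.5,-2.1,0.2,10,0],[8.5,-2.1,0.2,14,0],[8.5,-2.1,0.2,14,0]])

```text
clock: 9.6
position: [424.4, -329.4, 97.9]
tool_rot: [-3.007, -0.875, 0.01]
wrist_force: [-0.8, 0.5, 0.3]
grip_width: 0.993
```

Call:
step_arm(commands=[[8.5,0,0,4,0],[8.5,0,0,7.4,0],[8.5,0,0,7.4,0],[4,0,0,7.4,0],[4,0,0,7.4,0]])

```text
clock: 10.1
position: [429.0, -334.4, 30.7]
tool_rot: [3.016, 0.871, 0.004]
wrist_force: [-1.6, 0.9, 1.8]
grip_width: 0.691
```

Call:
step_arm(commands=[[4,0,0,0,0],[4,0,0,0,0],[4,0,0,0,0]])

```text
clock: 10.4
position: [429.0, -334.5, 31.1]
tool_rot: [3.016, 0.871, 0.004]
wrist_force: [-1.1, 0.6, 6.1]
grip_width: 0.641
```

Call:
step_arm(commands=[[4,0,0,-4,0],[4,0,0,-8,0],[4,0,0,-13,0],[4,0,0,-17,0],[4,0,0,-17,0]])

```text
clock: 10.9
position: [431.2, -336.4, 205.8]
tool_rot: [3.007, 0.867, 0.014]
wrist_force: [0.4, -0.8, -1.2]
grip_width: 0.639
```

```bash
python3 -c "
from h import *
plan((590,73,200,32.5))"
```

```text
at [ 431.2 -336.4  205.8] yaw 32.2
(590, 73, 200, 32.5) shift [ 35.24 -26.2    0.58] turn -0.3 rows 8.8
```

Call:
step_arm(commands=[[4,19.9,-14.8,0.3,-0.2],[4,19.9,-14.8,0.3,-0.2],[4,19.9,-14.8,0.3,-0.2],[4,19.9,-14.8,0.3,-0.2],[4,19.9,-14.8,0.3,-0.2]])

```text
clock: 11.4
position: [516.8, -100.8, 195.7]
tool_rot: [3.017, 0.876, 0.0]
wrist_force: [0.9, -0.8, -2.3]
grip_width: 0.64
```

Call:
step_arm(commands=[[4,15.3,-11.4,0.3,0],[4,15.3,-11.4,0.3,0],[4,15.3,-11.4,0.3,0],[4,15.3,-11.4,0.3,0],[4,15.3,-11.4,0.3,0]])

```text
clock: 11.9
position: [586.8, 84.7, 193.3]
tool_rot: [-3.007, -0.891, -0.009]
wrist_force: [-0.9, -0.1, -1.7]
grip_width: 0.639
```

Call:
step_arm(commands=[[4,0,0,2,0],[4,0,0,4,0]])

```text
clock: 12.1
position: [585.1, 75.3, 152.5]
tool_rot: [3.016, 0.877, 0.002]
wrist_force: [0.1, -0.0, -2.2]
grip_width: 0.641
```

```bash
python3 -c "
from h import *
shot('wrist','w6')
plan((590,73,57,32.5))"
```

```text
at [582.4  74.3 148.9] yaw 32.4
(590, 73, 57, 32.5) shift [0.57 0.52 9.19] turn -0.1 rows 1.8
```

View pics/w6.png

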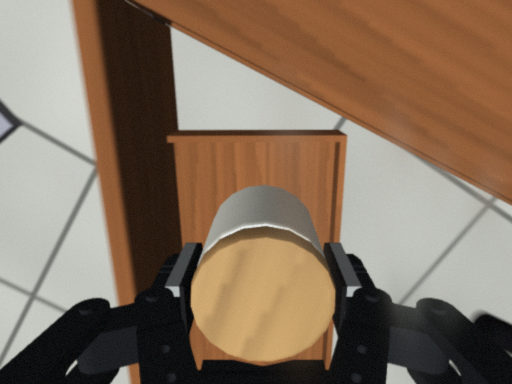

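Jar is held upright. The rack's hinge-end lip runs from (168,132) to (346,131); I'll check it against the rack pose.

```bash
python3 - <<'E'
from h import *
c=load('w6')
C=np.array([508.7,33]);a=np.radians(32.5);X=np.array([np.sin(a),-np.cos(a)]);Y=np.array([np.cos(a),np.sin(a)])
for n,q,z in [('lip outer corner',(346,131),43),('lip at panel outer',(168,132),43),('lip outer side',(340,220),43)]:
    w=onz(c,*q,z)[:2]-C; print(n,'rack x %.1f y %.1f'%(w@X,w@Y))
print(pix(c,[*(C+70*X+127.5*Y),43]),pix(c,[*(C-65*X+127.5*Y),43]))
plan((590,73,57,32.5))
E
```

```text
lip outer corner rack x 67.3 y 130.0
lip at panel outer rack x -63.8 y 129.6
lip outer side rack x 67.6 y 59.3
[349.42746973 134.37001266] [166.56736925 134.84975749]
at [582.4  74.3 148.9] yaw 32.4
(590, 73, 57, 32.5) shift [0.57 0.52 9.19] turn -0.1 rows 1.8
```

Call:
step_arm(commands=[[4,0.4,0.3,2,0],[4,0.4,0.3,4,0],[4,0.4,0.3,4.5,0],[4,0.4,0.3,4.5,0]])

```text
clock: 12.55
position: [589.2, 74.3, 106.9]
tool_rot: [3.017, 0.876, -0.004]
wrist_force: [0.1, 0.2, -1.5]
grip_width: 0.641
```

```bash
python3 -c "
from h import *
plan((590,73,57,32.5))"
```

```text
at [589.2  74.3 106.9] yaw 32.4
(590, 73, 57, 32.5) shift [-0.    0.16  4.99] turn -0.1 rows 1.0
```

Call:
step_arm(commands=[[4,0,0.1,3,0],[4,0,0.1,4.4,0],[4,0,0.1,4.9,0],[4,0,0.1,5.0,0],[4,0,0.1,5.0,0]])

```text
clock: 13.05
position: [591.2, 74.3, 58.0]
tool_rot: [3.017, 0.876, 0.002]
wrist_force: [0.5, 0.5, -1.3]
grip_width: 0.638
```

Call:
step_arm(commands=[[6.8,0,0,0,0],[6.8,0,0,0,0],[6.8,0,0,0,0],[6.8,0,0,0,0]])

```text
clock: 13.45
position: [591.1, 74.2, 57.7]
tool_rot: [3.017, 0.876, 0.001]
wrist_force: [-0.8, 0.7, 0.0]
grip_width: 0.794
```

Call:
step_arm(commands=[[6.8,0,0,-4,0],[6.8,0,0,-8,0],[6.8,0,0,-13,0],[6.8,0,0,-18,0],[6.8,0,0,-18,0]])

```text
clock: 13.95
position: [595.7, 75.7, 245.0]
tool_rot: [3.015, 0.875, 0.024]
wrist_force: [1.8, -0.1, -0.1]
grip_width: 0.795
```

```bash
python3 - <<'E'
from h import *
c=shot('wrist','w7');print(jars(c,91),jars(c,66))
C=np.array([508.7,33]);a=np.radians(32.5);X=np.array([np.sin(a),-np.cos(a)]);Y=np.array([np.cos(a),np.sin(a)])
for j in jars(c,91): w=np.array(j[:2])-C; print(w@X,w@Y)
plan((500,-160,240,32.5),(440,-250,240,32.5))
E
```

```text
[(538.6, 46.2, 114.3, (np.float64(262.0), np.float64(219.0))), (557.6, 167.4, 97.1, (np.float64(151.0), np.float64(145.0))), (673.1, 40.8, 186.6, (np.float64(361.0), np.float64(72.0)))] [(528.4, 40.3, 124.0, (np.float64(262.0), np.float64(219.0))), (549.0, 171.7, 105.2, (np.float64(151.0), np.float64(145.0))), (674.2, 34.4, 202.3, (np.float64(361.0), np.float64(72.0)))]
4.93249120483996 32.309759059983385
-87.07785946909213 113.45490906206328
81.75360233487737 142.84449063674367
at [593.5  74.9 241.7] yaw 32.4
(500, -160, 240, 32.5) shift [-20.47  14.83   0.17] turn -0.1 rows 5.1
(440, -250, 240, 32.5) shift [-9.9   4.37  0.  ] turn -0.0 rows 2.2
```

Call:
step_arm(commands=[[8.5,-20.5,14.8,0,0],[8.5,-20.5,14.8,0,0],[8.5,-20.5,14.8,0,0],[8.5,-20.5,14.8,0,0],[8.5,-20.5,14.8,0,0]])

```text
clock: 14.5
position: [495.9, -159.5, 236.0]
tool_rot: [-3.016, -0.876, 0.004]
wrist_force: [1.6, -0.9, 0.1]
grip_width: 0.994
```

Call:
step_arm(commands=[[8.5,-8,4,0,0],[8.5,-8,4,0,0],[8.5,-8,4,0,0],[8.5,-8,4,0,0]])

```text
clock: 14.9
position: [450.3, -235.3, 236.1]
tool_rot: [-3.017, -0.871, 0.003]
wrist_force: [1.1, 0.4, 0.6]
grip_width: 0.995
```

```bash
python3 - <<'E'
from h import *
c=shot('wrist','w8')
for j in jars(c): print(j)
plan((435.5,-227.5,105,32.5))
E
```

```text
(435.3, -227.6, 26.6, (np.float64(249.0), np.float64(172.0)))
(532.8, -336.8, 26.8, (np.float64(405.0), np.float64(154.0)))
(554.4, -219.4, 26.5, (np.float64(311.0), np.float64(63.0)))
at [ 451.4 -233.9  236.5] yaw 32.4
(435.5, -227.5, 105, 32.5) shift [-1.   -1.4  13.15] turn -0.1 rows 2.7
```

Call:
step_arm(commands=[[8.5,-1,-1.4,4,0],[8.5,-1,-1.4,8,0],[8.5,-1,-1.4,13,0],[8.5,-1,-1.4,13,0],[8.5,-1,-1.4,13,0]])

```text
clock: 15.45
position: [436.3, -226.4, 106.9]
tool_rot: [-3.013, -0.88, 0.002]
wrist_force: [0.6, 0.0, 0.0]
grip_width: 0.995
```

```bash
python3 -c "
from h import *
plan((435.5,-227.5,30,32.5))"
```

```text
at [ 436.3 -226.4  106.9] yaw 32.6
(435.5, -227.5, 30, 32.5) shift [-0.13  0.05  7.69] turn 0.1 rows 1.5
```

Call:
step_arm(commands=[[8.5,-0.1,0,4,0],[8.5,-0.1,0,7.7,0],[8.5,-0.1,0,7.7,0],[4,-0.1,0,7.7,0],[4,-0.1,0,7.7,0]])

```text
clock: 15.95
position: [437.0, -229.2, 33.0]
tool_rot: [3.014, 0.876, 0.006]
wrist_force: [-1.2, 0.8, 1.4]
grip_width: 0.687
```

Call:
step_arm(commands=[[4,0,0,0,0],[4,0,0,0,0],[4,0,0,0,0]])

```text
clock: 16.25
position: [436.9, -229.3, 33.3]
tool_rot: [3.014, 0.875, 0.007]
wrist_force: [0.0, 0.2, 7.3]
grip_width: 0.639
```

Call:
step_arm(commands=[[4,0,0,-4,0],[4,0,0,-8,0],[4,0,0,-13,0],[4,0,0,-17,0],[4,0,0,-17,0]])

```text
clock: 16.75
position: [438.9, -230.3, 207.6]
tool_rot: [3.007, 0.872, 0.017]
wrist_force: [0.5, 0.4, -1.8]
grip_width: 0.635
```

Call:
step_arm(commands=[[4,18,-12,0,0],[4,18,-12,0,0],[4,18,-12,0,0],[4,18,-12,0,0],[4,18,-12,0,0]])

```text
clock: 17.25
position: [524.8, -24.3, 201.6]
tool_rot: [-3.012, -0.887, -0.008]
wrist_force: [0.3, -0.7, -1.6]
grip_width: 0.639
```

```bash
python3 -c "
from h import *
plan((548,27,120,32.5))"
```

```text
at [524.8 -24.3 201.6] yaw 32.8
(548, 27, 120, 32.5) shift [ 4.73 -3.05  8.16] turn 0.3 rows 2.0
```

Call:
step_arm(commands=[[4,4.8,-3.1,1,0.3],[4,4.8,-3.1,4,0.3],[4,4.8,-3.1,7,0.3],[4,4.8,-3.1,8,0.3],[4,4.8,-3.1,8,0.3]])

```text
clock: 17.75
position: [545.0, 20.3, 119.3]
tool_rot: [-3.019, -0.868, 0.006]
wrist_force: [1.1, 0.1, -1.3]
grip_width: 0.639
```

Call:
step_arm(commands=[[4,0,0,0,0]])

```text
clock: 17.85
position: [547.0, 20.4, 121.3]
tool_rot: [3.019, 0.866, 0.002]
wrist_force: [1.3, -0.2, -1.6]
grip_width: 0.639
```

```bash
python3 -c "
from h import *
plan((548,27,60,32.5))"
```

```text
at [547.   20.4 121.3] yaw 32.0
(548, 27, 60, 32.5) shift [ 0.44 -0.51  6.13] turn -0.5 rows 1.2
```

Call:
step_arm(commands=[[4,0.4,-0.5,1,-0.5],[4,0.4,-0.5,4,-0.5],[4,0.4,-0.5,5.5,-0.5],[4,0.4,-0.5,6.1,-0.5],[4,0.4,-0.5,6.2,-0.5]])

```text
clock: 18.35
position: [548.1, 27.5, 58.6]
tool_rot: [3.015, 0.881, 0.002]
wrist_force: [-0.0, -1.0, -1.5]
grip_width: 0.644
```

Call:
step_arm(commands=[[4,0,0,0,0],[6.8,0,0,0,0],[6.8,0,0,0,0],[6.8,0,0,0,0],[6.8,0,0,0,0]])

```text
clock: 18.85
position: [547.7, 27.3, 58.6]
tool_rot: [3.015, 0.881, 0.001]
wrist_force: [0.2, 0.2, -0.2]
grip_width: 0.797
```

Call:
step_arm(commands=[[6.8,0,0,-4,0],[6.8,0,0,-8,0],[6.8,0,0,-13,0],[6.8,0,0,-18,0],[6.8,0,0,-18,0]])

```text
clock: 19.35
position: [552.2, 28.4, 245.3]
tool_rot: [3.013, 0.88, 0.022]
wrist_force: [0.4, -0.6, -1.1]
grip_width: 0.798
```

```bash
python3 - <<'E'
from h import *
shot('wrist','w9')
plan((495,-190,235,32.5),(520,-300,235,32.5))
E
```

```text
at [550.   27.7 242.1] yaw 32.6
(495, -190, 235, 32.5) shift [-16.35  15.39   0.71] turn 0.1 rows 4.5
(520, -300, 235, 32.5) shift [-3.8  10.62  0.  ] turn -0.0 rows 2.3
```

View pics/w9.png

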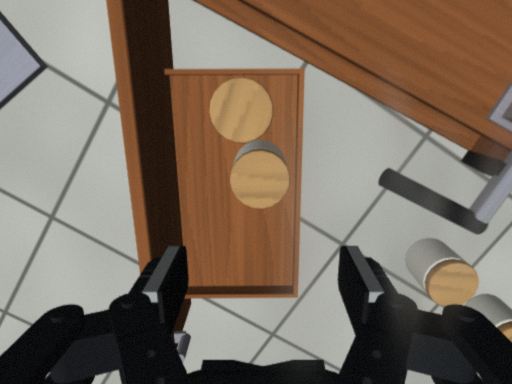

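Two jars stand upright in the rack, lids at (241,110) and (260,178). The clamp handle is at (432,200) and the other two jars at right (451,281), (505,315).

```bash
cat >> h.py <<'E'
C=np.array([508.7,33]);_a=np.radians(32.5);X=np.array([np.sin(_a),-np.cos(_a)]);Y=np.array([np.cos(_a),np.sin(_a)])
def rk(c,u,v,z): w=onz(c,u,v,z)[:2]-C; return np.round([w@X,w@Y],1)
E
python3 - <<'E'
from h import *
c=load('w9')
for q,z in [((241,110),91),((260,178),91),((304,70),43),((297,297),43),((166,71),43)]: print(rk(c,*q,z))
E
```

```text
[10.2 90.7]
[26.2 30.7]
[ 68.6 125. ]
[  69.3 -126.9]
[-63.7 124.1]
```

Call:
step_arm(commands=[[8.5,-16.4,15.4,0.7,0],[8.5,-16.4,15.4,0.7,0],[8.5,-16.4,15.4,0.7,0],[8.5,-16.4,15.4,0.7,0],[8.5,-16.4,15.4,0.7,0]])

```text
clock: 19.9
position: [488.6, -195.7, 229.2]
tool_rot: [-3.018, -0.872, 0.008]
wrist_force: [0.6, 0.3, -0.1]
grip_width: 0.995
```

Call:
step_arm(commands=[[8.5,-3.8,10.6,0,0],[8.5,-3.8,10.6,0,0],[8.5,-3.8,10.6,0,0],[8.5,-3.8,10.6,0,0],[8.5,-3.8,10.6,0,0]])

```text
clock: 20.4
position: [516.3, -298.6, 229.9]
tool_rot: [-3.012, -0.882, 0.003]
wrist_force: [0.1, 0.3, 0.2]
grip_width: 0.993
```

```bash
python3 - <<'E'
from h import *
c=shot('wrist','w10')
for j in jars(c): print(j)
plan((533,-336.8,106,32.5))
E
```

```text
(532.6, -336.7, 26.5, (np.float64(309.0), np.float64(180.0)))
(553.7, -220.1, 26.4, (np.float64(207.0), np.float64(90.0)))
at [ 516.6 -297.8  230.2] yaw 32.7
(533, -336.8, 106, 32.5) shift [-0.73  4.17 12.42] turn 0.2 rows 2.6
```

Call:
step_arm(commands=[[8.5,-0.7,4.2,4,0],[8.5,-0.7,4.2,8,0],[8.5,-0.7,4.2,12.4,0],[8.5,-0.7,4.2,12.4,0],[8.5,-0.7,4.2,12.4,0]])

```text
clock: 20.95
position: [534.0, -337.2, 107.3]
tool_rot: [-3.012, -0.885, 0.001]
wrist_force: [1.0, -0.2, 0.3]
grip_width: 0.992
```

```bash
python3 -c "
from h import *
plan((533,-336.8,31,32.5))"
```

```text
at [ 534.  -337.2  107.3] yaw 32.8
(533, -336.8, 31, 32.5) shift [-0.06 -0.09  7.63] turn 0.3 rows 1.5
```

Call:
step_arm(commands=[[8.5,-0.1,-0.1,4,0],[8.5,-0.1,-0.1,7.6,0],[8.5,-0.1,-0.1,7.6,0],[4,-0.1,-0.1,7.6,0],[4,-0.1,-0.1,7.6,0]])

```text
clock: 21.45
position: [534.7, -339.8, 34.5]
tool_rot: [3.012, 0.881, 0.005]
wrist_force: [-1.7, 2.4, 2.5]
grip_width: 0.686
```

Call:
step_arm(commands=[[4,0,0,0,0],[4,0,0,0,0],[4,0,0,0,0]])

```text
clock: 21.75
position: [534.7, -339.8, 34.8]
tool_rot: [3.012, 0.881, 0.006]
wrist_force: [0.3, 1.6, 5.4]
grip_width: 0.639
```

Call:
step_arm(commands=[[4,0,0,-4,0],[4,0,0,-8,0],[4,0,0,-13,0],[4,0,0,-17,0],[4,0,0,-17,0]])

```text
clock: 22.25
position: [537.3, -341.6, 210.2]
tool_rot: [3.004, 0.878, 0.018]
wrist_force: [1.3, -1.3, -2.2]
grip_width: 0.637
```

Call:
step_arm(commands=[[4,10,-21.5,0,0],[4,10,-21.5,0,0],[4,10,-21.5,0,0],[4,10,-21.5,0,0],[4,10,-21.5,0,0]])

```text
clock: 22.75
position: [499.6, -100.8, 201.8]
tool_rot: [-3.013, -0.885, -0.0]
wrist_force: [0.6, 0.1, -2.2]
grip_width: 0.64
```

```bash
python3 -c "
from h import *
plan((488.8,8.5,120,32.5))"
```

```text
at [ 499.6 -100.8  201.8] yaw 32.7
(488.8, 8.5, 120, 32.5) shift [ 5.   -9.78  8.18] turn 0.2 rows 2.7
```

Call:
step_arm(commands=[[4,5,-9.8,0,0.2],[4,5,-9.8,0,0.2],[4,5,-9.8,3,0.2],[4,5,-9.8,7,0.2],[4,5,-9.8,8,0.2]])

```text
clock: 23.25
position: [487.5, 5.5, 119.1]
tool_rot: [-3.015, -0.879, 0.009]
wrist_force: [-0.8, -0.7, -1.7]
grip_width: 0.638
```

Call:
step_arm(commands=[[4,0,0,0,0]])

```text
clock: 23.35
position: [488.9, 4.6, 120.3]
tool_rot: [-3.017, -0.876, 0.006]
wrist_force: [0.1, -1.1, -2.1]
grip_width: 0.638
```

```bash
python3 -c "
from h import *
plan((488.8,8.5,61,32.5))"
```

```text
at [488.9   4.6 120.3] yaw 32.4
(488.8, 8.5, 61, 32.5) shift [ 0.2  -0.33  5.93] turn -0.1 rows 1.2
```

Call:
step_arm(commands=[[4,0.2,-0.3,0.5,0],[4,0.2,-0.3,4,0],[4,0.2,-0.3,5.5,0],[4,0.2,-0.3,5.9,0],[4,0.2,-0.3,6.0,0]])

```text
clock: 23.85
position: [491.5, 8.6, 62.0]
tool_rot: [3.017, 0.875, 0.003]
wrist_force: [-0.0, 0.0, -1.6]
grip_width: 0.64
```

Call:
step_arm(commands=[[4,0,0,0,0],[6.8,0,0,0,0],[6.8,0,0,0,0],[6.8,0,0,0,0],[6.8,0,0,0,0]])

```text
clock: 24.35
position: [490.8, 8.7, 61.7]
tool_rot: [3.017, 0.876, 0.001]
wrist_force: [-0.5, 0.6, 0.3]
grip_width: 0.798
```

Call:
step_arm(commands=[[6.8,0,0,-4,0],[6.8,0,0,-8,0],[6.8,0,0,-13,0],[6.8,0,0,-17,0],[6.8,0,0,-17,0]])

```text
clock: 24.85
position: [494.3, 9.3, 236.7]
tool_rot: [3.014, 0.875, 0.018]
wrist_force: [1.5, 0.2, 0.5]
grip_width: 0.797
```

```bash
python3 - <<'E'
from h import *
plan((530,-200,235,32.5))
E
```

```text
at [494.3   9.3 236.7] yaw 32.4
(530, -200, 235, 32.5) shift [-8.19 19.59  0.17] turn -0.1 rows 4.2
```

Call:
step_arm(commands=[[8.5,-8.2,19.6,0,0],[8.5,-8.2,19.6,0,0],[8.5,-8.2,19.6,0,0],[8.5,-8.2,19.6,0,0],[8.5,-8.2,19.6,0,0]])

```text
clock: 25.35
position: [525.5, -208.3, 230.2]
tool_rot: [3.018, 0.861, -0.003]
wrist_force: [0.2, 0.2, 0.4]
grip_width: 0.992
```

```bash
python3 - <<'E'
from h import *
c=shot('wrist','w11')
for j in jars(c): print(j)
plan((554,-220,106,32.5))
E
```

```text
(553.3, -220.7, 26.6, (np.float64(289.0), np.float64(153.0)))
(483.3, 21.3, 28.9, (np.float64(14.0), np.float64(74.0)))
at [ 525.6 -207.6  230.1] yaw 31.9
(554, -220, 106, 32.5) shift [ 1.75  2.56 12.41] turn -0.6 rows 2.6
```

Call:
step_arm(commands=[[8.5,1.7,2.6,4,-0.6],[8.5,1.7,2.6,8,-0.6],[8.5,1.7,2.6,12.4,-0.6],[8.5,1.7,2.6,12.4,-0.6],[8.5,1.7,2.6,12.4,-0.6]])

```text
clock: 25.9
position: [553.9, -211.7, 106.9]
tool_rot: [-3.009, -0.894, 0.003]
wrist_force: [-0.1, -0.1, -0.0]
grip_width: 1.002
```

```bash
python3 -c "
from h import *
plan((553.5,-220.5,31,32.5))"
```

```text
at [ 553.9 -211.7  106.9] yaw 33.1
(553.5, -220.5, 31, 32.5) shift [-0.51  0.72  7.59] turn 0.6 rows 1.5
```

Call:
step_arm(commands=[[8.5,-0.5,0.7,0,0.6],[8.5,-0.5,0.7,4,0.6],[8.5,-0.5,0.7,7.6,0.6],[8.5,-0.5,0.7,7.6,0.6],[8.5,-0.5,0.7,7.6,0.6]])

```text
clock: 26.4
position: [555.2, -222.8, 33.1]
tool_rot: [3.016, 0.875, 0.003]
wrist_force: [1.1, -0.8, -0.2]
grip_width: 0.996
```

Call:
step_arm(commands=[[4,0,0,0,0],[4,0,0,0,0],[4,0,0,0,0],[4,0,0,0,0],[4,0,0,0,0]])

```text
clock: 26.9
position: [555.7, -222.6, 33.9]
tool_rot: [3.015, 0.875, 0.005]
wrist_force: [-0.6, 0.1, 7.8]
grip_width: 0.636
```

Call:
step_arm(commands=[[4,0,0,-4,0],[4,0,0,-8,0],[4,0,0,-13,0],[4,0,0,-17,0],[4,0,0,-17,0]])

```text
clock: 27.4
position: [558.5, -223.3, 208.6]
tool_rot: [3.009, 0.873, 0.018]
wrist_force: [1.6, -0.8, -2.1]
grip_width: 0.638
```

Call:
step_arm(commands=[[4,0.8,-20,0,0],[4,0.8,-20,0,0],[4,0.8,-20,0,0],[4,0.8,-20,0,0],[4,0.8,-20,0,0]])

```text
clock: 27.9
position: [448.0, -43.2, 200.7]
tool_rot: [-3.01, -0.891, 0.008]
wrist_force: [1.0, -0.2, -2.1]
grip_width: 0.642
```

```bash
python3 -c "
from h import *
plan((446.5,-37.5,120,32.5))"
```

```text
at [448.  -43.2 200.7] yaw 33.0
(446.5, -37.5, 120, 32.5) shift [ 0.18 -0.56  8.07] turn 0.5 rows 1.6
```

Call:
step_arm(commands=[[4,0.2,-0.5,0,0.5],[4,0.2,-0.5,4,0.5],[4,0.2,-0.5,8,0.5],[4,0.2,-0.5,8,0.5]])

```text
clock: 28.3
position: [450.0, -44.8, 117.7]
tool_rot: [-3.019, -0.859, 0.014]
wrist_force: [-0.3, -0.8, -1.0]
grip_width: 0.638
```

Call:
step_arm(commands=[[4,0,0,0,0]])

```text
clock: 28.4
position: [452.9, -44.4, 121.1]
tool_rot: [-3.021, -0.86, 0.003]
wrist_force: [1.5, -0.7, -0.9]
grip_width: 0.634
```

```bash
python3 -c "
from h import *
c=shot('wrist','w12');print(jars(c,91))
plan((446.5,-37.5,61,32.5))"
```

```text
[(417.9, -66.1, 43.2, (np.float64(261.0), np.float64(290.0))), (366.5, 65.1, 57.7, (np.float64(17.0), np.float64(247.0))), (518.5, -33.7, 51.3, (np.float64(314.0), np.float64(105.0))), (486.7, 7.1, 73.3, (np.float64(224.0), np.float64(92.0)))]
at [453.9 -44.2 122.1] yaw 31.8
(446.5, -37.5, 61, 32.5) shift [-0.27 -0.96  6.11] turn -0.7 rows 1.2
```

View pics/w12.png

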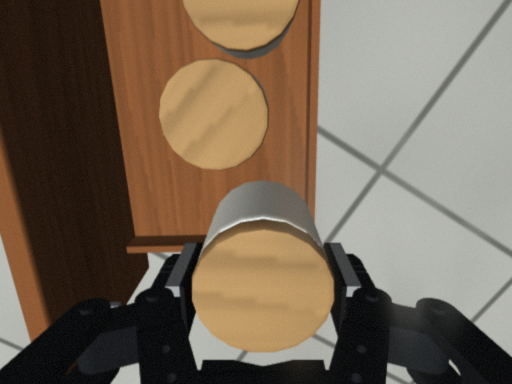

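Third jar's lid is at (214,113) in the rack and the fourth is held over the free end. The end lip starts at (130,245).

```bash
python3 - <<'E'
from h import *
c=load('w12')
for n,q,z in [('S3',(214,113),91),('lip out',(320,60),43),('end lip outer',(130,251),43),('end foot',(135,236),25),('paneltop',(38,310),133)]: print(n,rk(c,*q,z))
plan((446.5,-37.5,61,32.5))
E
```

```text
S3 [ 12.4 -25.6]
lip out [71.5  0.8]
end lip outer [ -60.6 -126.3]
end foot [ -63.  -122.9]
paneltop [ -66.3 -108.2]
at [453.9 -44.2 122.1] yaw 31.8
(446.5, -37.5, 61, 32.5) shift [-0.27 -0.96  6.11] turn -0.7 rows 1.2
```

Call:
step_arm(commands=[[4,0,-0.9,0,-0.7],[4,0,-0.9,0,-0.7],[4,0,-0.9,0,-0.7]])

```text
clock: 28.75
position: [448.4, -35.8, 122.4]
tool_rot: [3.014, 0.882, 0.003]
wrist_force: [0.0, 0.2, -1.6]
grip_width: 0.639
```

```bash
python3 - <<'E'
from h import *
plan((448.5,-36,61,32.5))
E
```

```text
at [448.4 -35.8 122.4] yaw 32.6
(448.5, -36, 61, 32.5) shift [-0.01  0.02  6.14] turn 0.1 rows 1.2
```

Call:
step_arm(commands=[[4,0,0,3,0],[4,0,0,5,0],[4,0,0,5.8,0],[4,0,0,6.2,0],[4,0,0,6.2,0]])

```text
clock: 29.25
position: [448.3, -36.1, 59.5]
tool_rot: [3.015, 0.881, 0.0]
wrist_force: [-0.3, 0.1, -1.5]
grip_width: 0.638
```

Call:
step_arm(commands=[[4,0,0,0,0],[6.8,0,0,0,0],[6.8,0,0,0,0],[6.8,0,0,0,0],[6.8,0,0,0,0]])

```text
clock: 29.75
position: [448.2, -36.1, 59.6]
tool_rot: [3.015, 0.881, 0.001]
wrist_force: [-0.6, -0.3, 0.7]
grip_width: 0.794
```

Call:
step_arm(commands=[[6.8,0,0,-4,0],[6.8,0,0,-8,0],[6.8,0,0,-13,0],[6.8,0,0,-18,0],[6.8,0,0,-22,0]])

```text
clock: 30.25
position: [448.1, -36.0, 282.1]
tool_rot: [3.015, 0.881, 0.003]
wrist_force: [1.2, -0.6, -0.3]
grip_width: 0.796
```

```bash
python3 - <<'E'
from h import *
c=load('w9')
a,b=onz(c,386,177,157),onz(c,480,226,157);print('handle',a,b,np.linalg.norm(a-b),np.degrees(np.arctan2(*(a-b)[1::-1])))
c=shot('wrist','w13');shot('top','t2')
plan((540,-79,260,6),(540,-79,260,-174))
print(ctrl.get_obs()['qpos'].round(2))
E
```

```text
handle [611.79552253 -37.86614254 157.        ] [ 619.65617371 -120.0126779   157.        ] 82.52177354627564 95.46602444328389
at [451.8 -35.9 284.7] yaw 32.5
(540, -79, 260, 6) shift [5.12 8.38 2.47] turn 26.5 rows 3.1
(540, -79, 260, -174) shift [0. 0. 0.] turn 180.0 rows 21.0
[ 0.37  0.19 -0.45  2.13  0.12  0.83 -1.16]
```

Call:
step_arm(commands=[[5,9,8,1,-32],[5,9,8,1,-32],[5,9,8,1,-32],[5,9,8,1,-32],[5,9,8,1,-32]])

```text
clock: 30.85
position: [566.6, -55.2, 267.6]
tool_rot: [-2.654, -1.676, 0.003]
wrist_force: [-0.9, 0.1, -0.7]
grip_width: 0.586
```

Call:
step_arm(commands=[[5,0,0,0,-31.1],[5,0,0,0,-31.1],[5,0,0,0,-31.1],[5,0,0,0,-31.1],[5,0,0,0,-31.1]])

```text
clock: 31.35
position: [565.7, -55.0, 268.6]
tool_rot: [-2.11, -2.326, 0.002]
wrist_force: [-0.4, 0.7, 0.4]
grip_width: 0.585
```

```bash
python3 - <<'E'
from h import *
c=load('w13')
hsv=cv2.cvtColor(c['color'],cv2.COLOR_BGR2HSV)
m=cv2.inRange(hsv,(12,60,165),(24,160,255));m=cv2.morphologyEx(m,cv2.MORPH_OPEN,np.ones((9,9)))
cn,_=cv2.findContours(m,0,1)
for k in cn:
    if cv2.contourArea(k)>600:
        (u,v),r=cv2.minEnclosingCircle(k); print((round(u),round(v),round(r)),rk(c,u,v,91))
plan((616,-80,200,95.6))
E
```

```text
at [565.7 -55.  268.6] yaw 95.6
(616, -80, 200, 95.6) shift [-2.98  4.76  6.86] turn -0.0 rows 1.8
```

Call:
step_arm(commands=[[5.5,-3,4.8,3,0],[5.5,-3,4.8,6,0],[5.5,-3,4.8,7,0],[5.5,-3,4.8,7,0],[5.5,-3,4.8,7,0]])

```text
clock: 31.85
position: [617.1, -78.9, 200.0]
tool_rot: [-2.108, -2.329, -0.0]
wrist_force: [0.6, -0.2, -0.3]
grip_width: 0.646
```

```bash
python3 - <<'E'
from h import *
c=shot('wrist','w14')
plan((616,-80,138,95.6))
print([pix(c,p).round(0) for p in [(612,-38,157),(616,-80,157)]])
c=shot('scene','s2')['color'][160:330,110:420]
w=load('w14')['color']
cv2.imwrite('pics/v14.png',np.vstack([np.hstack([cv2.resize(w,(400,300)),cv2.resize(load('w13')['color'],(400,300))]),cv2.resize(c,(620,300)) if 0 else np.hstack([cv2.resize(c,(547,300)),np.zeros((300,253,3),np.uint8)])]))
E
```

```text
at [617.7 -78.9 200.7] yaw 95.7
(616, -80, 138, 95.6) shift [-0.09 -0.17  6.27] turn 0.1 rows 1.3
[array([261., 150.]), array([261., 221.])]
```

View pics/v14.png

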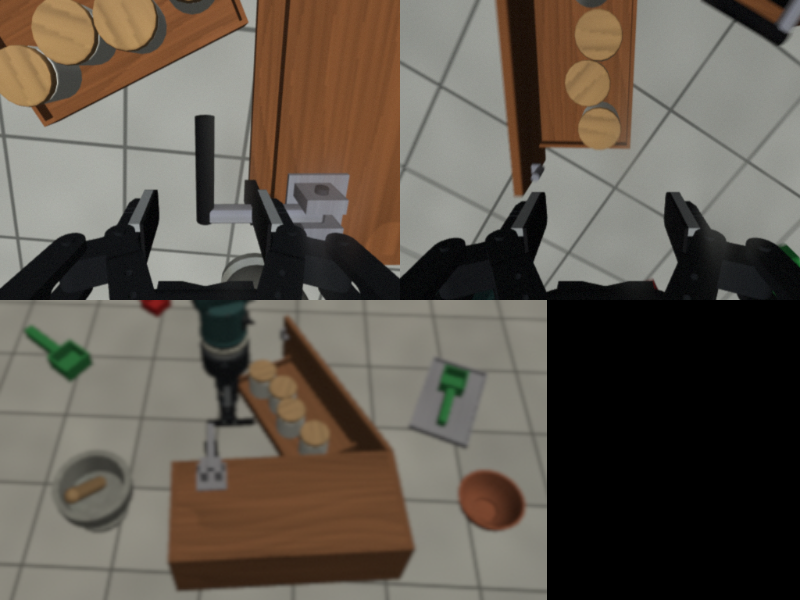

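All four jars stand in the rack and the scoop lies in the tray. The handle bar is at (262,148) to (260,285) in the wrist frame, as predicted.

Call:
step_arm(commands=[[5.5,-0.1,-0.1,3,0],[5.5,-0.1,-0.1,5.5,0],[5.5,-0.1,-0.1,6.2,0],[5.5,-0.1,-0.1,6.2,0],[1,-0.1,-0.1,6.2,0]])

```text
clock: 32.45
position: [617.8, -80.8, 138.9]
tool_rot: [2.107, 2.328, 0.003]
wrist_force: [0.1, -0.6, 0.1]
grip_width: 0.492
```

Call:
step_arm(commands=[[0.5,0,0,0,0],[0.5,0,0,0,0],[0.5,0,0,0,0],[0.5,0,0,0,0],[0.5,0,0,0,0]])

```text
clock: 32.95
position: [616.8, -81.2, 138.7]
tool_rot: [2.108, 2.328, -0.001]
wrist_force: [-3.2, 0.3, 5.7]
grip_width: 0.141
```

Call:
step_arm(commands=[[0.5,0,0.0,-0.9,0],[0.5,0,0.2,-1.8,0],[0.5,0,0.4,-2.7,0],[0.5,0,0.7,-3.5,0],[0.5,0,1.1,-4.3,0]])

```text
clock: 33.45
position: [625.3, -80.3, 180.2]
tool_rot: [-2.106, -2.326, 0.007]
wrist_force: [-5.3, 1.0, -2.0]
grip_width: 0.14
```

Call:
step_arm(commands=[[0.5,0,0.5,-0.8,0],[0.5,0,1.0,-1.5,0],[0.5,0,1.6,-2.2,0],[0.5,0,2.3,-2.7,0],[0.5,0,3.0,-3.3,0]])

```text
clock: 33.95
position: [649.0, -77.7, 213.5]
tool_rot: [-2.101, -2.319, 0.026]
wrist_force: [-18.1, -1.1, 12.0]
grip_width: 0.137
```

Call:
step_arm(commands=[[0.5,0,0.8,-0.4,0],[0.5,0,1.6,-0.8,0],[0.5,0,2.5,-1.1,0],[0.5,0,3.4,-1.3,0],[0.5,0,4.3,-1.4,0]])

```text
clock: 34.45
position: [701.9, -72.2, 231.5]
tool_rot: [2.107, 2.327, 0.003]
wrist_force: [-5.3, -0.5, 7.4]
grip_width: 0.139
```

Call:
step_arm(commands=[[0.5,0,0.6,-0.1,0],[0.5,0,1.3,0,0],[0.5,0,1.8,0.1,0],[5.5,0,1.8,0.1,0],[5.5,0,1.8,0.1,0]])

```text
clock: 34.95
position: [719.2, -71.3, 226.4]
tool_rot: [2.108, 2.327, 0.002]
wrist_force: [0.3, -0.1, 0.2]
grip_width: 0.469
```

Call:
step_arm(commands=[[5.5,0,0,0,0],[5.5,0,0,0,0],[5.5,0,0,-4,0],[5.5,0,0,-7,0],[5.5,0,0,-10,0]])

```text
clock: 35.45
position: [718.2, -71.1, 327.4]
tool_rot: [2.108, 2.329, 0.0]
wrist_force: [0.5, 0.7, 0.3]
grip_width: 0.647
```

```bash
python3 - <<'E'
from h import *
c=shot('wrist','w15')
plan((560,120,330,95.6))
# expected handle ends at theta 1.75
ex=np.array([np.cos(np.radians(5.6)),np.sin(np.radians(5.6))]);ey=np.array([-ex[1],ex[0]])
piv=np.array([616,-80])+90*ex-42*ey
h=piv+ex*16
print('grip@1.75',h+42*ey, [pix(c,[*(h+s*ey),246]).round(0) for s in (84,42,6)])
g=cv2.cvtColor(c['color'],cv2.COLOR_BGR2GRAY)[60:300,150:350]
m=(g<35).astype(np.uint8);k,l,st,ce=cv2.connectedComponentsWithStats(m)
print([(s,cc.round(0)+[150,60]) for s,cc in zip(st[1:],ce[1:]) if s[4]>200])
E
```

```text
at [721.2 -70.6 333.8] yaw 95.7
(560, 120, 330, 95.6) shift [ 20.55 -14.16   0.38] turn 0.1 rows 5.0
grip@1.75 [721.4941044  -69.65621263] [array([268., 136.]), array([268., 197.]), array([268., 244.])]
[(array([  61,   74,   68,  119, 3046], dtype=int32), array([255., 201.])), (array([174, 183,  26,  57, 869], dtype=int32), array([333., 277.])), (array([   0,  184,   53,   56, 1467], dtype=int32), array([181., 279.]))]
```

Clamp handle now sits at the swung-back place (predicted rows 136–244, found 134–253). Next the door.

Call:
step_arm(commands=[[0.5,12.3,-11.6,0,0],[0.5,12.3,-11.6,0,0],[0.5,12.3,-11.6,0,0],[0.5,12.3,-11.6,0,0],[0.5,12.3,-11.6,0,0]])

```text
clock: 36.0
position: [588.2, 43.0, 326.9]
tool_rot: [2.102, 2.335, -0.0]
wrist_force: [0.5, -0.4, 0.2]
grip_width: 0.061
```

Call:
step_arm(commands=[[0,12.3,-11.6,0,-26.8],[0,12.3,-11.6,0,-26.8],[0,12.3,-11.6,0,-26.8],[0,12.3,-11.6,0,-26.8],[0,12.3,-11.6,0,-26.8]])

```text
clock: 36.5
position: [462.3, 152.1, 326.7]
tool_rot: [1.507, 2.756, 0.001]
wrist_force: [0.4, -0.8, 0.4]
grip_width: 0.004
```

Call:
step_arm(commands=[[0,0,0,0,0],[0,0,0,0,0]])

```text
clock: 36.7
position: [465.3, 148.8, 326.2]
tool_rot: [1.518, 2.75, 0.001]
wrist_force: [1.0, 0.9, -0.2]
grip_width: -0.001
```

```bash
python3 - <<'E'
from h import *
c=shot('top','t3');w=shot('wrist','w16')
cv2.imwrite('pics/v16.png',np.hstack([cv2.resize(c['color'][60:250,95:365],(426,300)),cv2.resize(w['color'],(374,300))]))
plan((466,152,200,122.5),(466,152,75,122.5))
E
```

```text
at [464.7 149.2 326.1] yaw 122.3
(466, 152, 200, 122.5) shift [ 0.17  0.26 12.61] turn -0.2 rows 2.5
(466, 152, 75, 122.5) shift [ 0.   0.  12.5] turn -0.0 rows 2.5
```

View pics/v16.png

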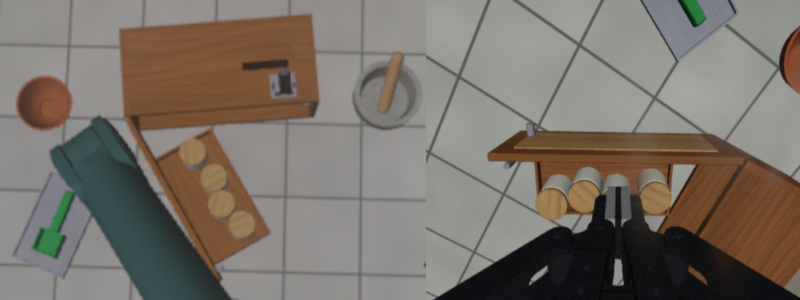

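Clamp arm is back on the roof (265,64), four jars stand in the rack, and the tool is on the door's outer side. Descend and push.

Call:
step_arm(commands=[[0,0.2,0.2,5,0],[0,0.2,0.2,10,0],[0,0.2,0.2,15,0],[0,0.2,0.2,20,0],[0,0.2,0.2,25,0]])

```text
clock: 37.3
position: [464.9, 152.6, 74.1]
tool_rot: [1.515, 2.752, 0.001]
wrist_force: [0.9, -0.4, 0.4]
grip_width: -0.002
```

Call:
step_arm(commands=[[0,0,0,0,0],[0,-0.5,0,0,0],[0,-1,0,0,0],[0,-1.5,0,0,0],[0,-2,0,0,0]])

```text
clock: 37.8
position: [476.2, 136.1, 78.4]
tool_rot: [1.512, 2.75, 0.004]
wrist_force: [-0.1, 0.6, -0.5]
grip_width: -0.002
```

```bash
cat >> h.py <<'E'
H=np.array([648.,200.5])
def dr():
    p,r,s=pose(); w=p[:2]-H; n=r[:2,0]; print('tool in door-ish frame: out %.1f along %.1f'%(w@n, -(w@r[:2,1])),'yaw %.1f'%np.degrees(np.arctan2(r[1,0],r[0,0])),p.round(1),s['wrist_force'].round(1), s['qpos'].round(2))
E
python3 -c "
from h import *
dr()"
```

```text
tool in door-ish frame: out 37.7 along 179.5 yaw 122.4 [476.2 136.1  78.4] [-0.1  0.6 -0.5] [ 0.05  0.62 -0.57  2.21  0.72  0.49 -0.52]
```

Call:
step_arm(commands=[[0,-0.5,0,0,0],[0,-1.0,0,0,0],[0,-1.4,0,0,0]])

```text
clock: 38.1
position: [482.2, 124.4, 76.7]
tool_rot: [1.512, 2.754, 0.001]
wrist_force: [0.5, 0.4, 0.1]
grip_width: -0.001
```

Call:
step_arm(commands=[[0,-0.8,0,0,-2.6],[0,-1.6,0,0,-5.2],[0,-2.4,0,0,-7.8],[0,-3.2,-0.1,0,-10.4],[0,-4.0,-0.1,0,-13]])

```text
clock: 38.6
position: [502.6, 90.2, 76.3]
tool_rot: [-1.187, -2.908, 0.0]
wrist_force: [1.2, -0.3, 0.2]
grip_width: 0.001
```

Call:
step_arm(commands=[[0,-0.8,0,0,-2.6],[0,-1.6,0,0,-5.2],[0,-2.4,0,0,-7.8],[0,-3.2,-0.1,0,-10.4],[0,-4.0,-0.1,0,-13]])

```text
clock: 39.1
position: [530.3, 61.2, 76.2]
tool_rot: [-0.85, -3.024, 0.0]
wrist_force: [-1.1, 0.4, -0.9]
grip_width: -0.0
```

```bash
python3 -c "
from h import *
dr()"
```

```text
tool in door-ish frame: out 27.9 along 180.2 yaw 148.6 [530.3  61.2  76.2] [-1.1  0.4 -0.9] [ 0.3   0.69 -0.71  2.12  0.8   0.62  0.05]
```

Call:
step_arm(commands=[[0,-0.8,0,0,-2.6],[0,-1.6,0,0,-5.2],[0,-2.4,0,0,-7.8],[0,-3.2,-0.1,0,-10.4],[0,-4.0,-0.1,0,-13]])

```text
clock: 39.6
position: [563.8, 39.5, 76.1]
tool_rot: [-0.502, -3.1, 0.001]
wrist_force: [-0.6, 0.9, -0.4]
grip_width: -0.004
```

Call:
step_arm(commands=[[0,-0.8,0,0,-2.6],[0,-1.6,0,0,-5.2],[0,-2.4,0,0,-7.8],[0,-3.2,-0.1,0,-10.4],[0,-4.0,-0.1,0,-13]])

```text
clock: 40.1
position: [601.4, 25.7, 76.0]
tool_rot: [-0.148, -3.137, 0.001]
wrist_force: [0.5, 0.8, 0.8]
grip_width: 0.001
```

```bash
python3 -c "
from h import *
dr(); c=shot('top','t4'); shot('wrist','w17')
cv2.imwrite('pics/v17.png',np.hstack([cv2.resize(c['color'][60:250,95:365],(426,300)),cv2.resize(load('w17')['color'],(374,300))]))"
```

```text
tool in door-ish frame: out 29.9 along 178.4 yaw 174.6 [601.4  25.7  76. ] [0.5 0.8 0.8] [ 0.44  0.8  -0.83  1.97  0.85  0.77  0.58]
```

Call:
step_arm(commands=[[0,-0.7,0,0,-2.2],[0,-1.4,0,0,-4.4],[0,-2.1,0,0,-6.6],[0,-2.8,0,0,-8.8],[0,-3.4,0,0,-11]])

```text
clock: 40.7
position: [633.6, 22.7, 75.9]
tool_rot: [0.15, -3.134, 0.002]
wrist_force: [-8.2, -0.8, 1.1]
grip_width: 0.0
```

```bash
python3 -c "
from h import *
dr()"
```

```text
tool in door-ish frame: out 31.3 along 175.6 yaw -174.5 [633.6  22.7  75.9] [-8.2 -0.8  1.1] [ 0.46  0.85 -0.87  1.89  0.87  0.85  0.79]
```

Force of 8 N shows the catch. Continue pushing in small steps.

Call:
step_arm(commands=[[0,-0.2,0,0,0],[0,-0.4,0,0,0],[0,-0.6,0,0,0]])

```text
clock: 41.0
position: [634.9, 22.5, 74.4]
tool_rot: [0.148, -3.126, 0.005]
wrist_force: [-6.9, 0.1, 0.5]
grip_width: -0.003
```

Call:
step_arm(commands=[[0,-0.2,0,0,0],[0,-0.4,0,0,0],[0,-0.4,0,0,0]])

```text
clock: 41.3
position: [640.0, 23.4, 74.8]
tool_rot: [0.152, -3.128, 0.005]
wrist_force: [-9.3, -0.4, 1.4]
grip_width: 0.0
```

```bash
python3 -c "
from h import *
dr()"
```

```text
tool in door-ish frame: out 25.1 along 175.5 yaw -174.4 [640.   23.4  74.8] [-9.3 -0.4  1.4] [ 0.45  0.86 -0.87  1.87  0.87  0.86  0.8 ]
```

Call:
step_arm(commands=[[0,-0.2,0,0,0],[0,-0.3,0,0,0],[0,-0.3,0,0,0]])

```text
clock: 41.6
position: [639.7, 23.5, 74.0]
tool_rot: [0.154, -3.122, 0.006]
wrist_force: [-13.5, -0.9, 1.4]
grip_width: -0.002
```

Call:
step_arm(commands=[[0,-0.2,0,0,0],[0,-0.3,0,0,0],[0,-0.3,0,0,0]])

```text
clock: 41.9
position: [639.5, 23.9, 73.1]
tool_rot: [0.156, -3.116, 0.008]
wrist_force: [-17.7, -0.9, 2.2]
grip_width: 0.002
```

```bash
python3 -c "
from h import *
dr()"
```

```text
tool in door-ish frame: out 26.0 along 174.9 yaw -174.3 [639.5  23.9  73.1] [-17.7  -0.9   2.2] [ 0.45  0.86 -0.87  1.86  0.86  0.87  0.8 ]
```

Call:
step_arm(commands=[[0,-0.2,0,0,0],[0,-0.4,0,0,0],[0,-0.5,0,0,0],[0,-0.5,0,0,0]])

```text
clock: 42.3
position: [639.1, 23.9, 72.6]
tool_rot: [0.157, -3.106, 0.013]
wrist_force: [-26.4, -1.5, 8.3]
grip_width: -0.003
```

```bash
python3 -c "
from h import *
dr(); c=shot('top','t5'); s=shot('scene','s5'); w=shot('wrist','w18')
cv2.imwrite('pics/v18.png',np.vstack([np.hstack([cv2.resize(c['color'][80:180,150:310],(440,275),interpolation=2),cv2.resize(w['color'],(360,275))]),cv2.resize(s['color'][190:330,150:360],(800,325) if 0 else (480,320),interpolation=2)[:, :480] if 0 else np.hstack([cv2.resize(s['color'][190:330,180:360],(410,320),interpolation=2),np.zeros((320,390,3),np.uint8)])]))"
```

```text
tool in door-ish frame: out 26.6 along 174.8 yaw -174.2 [639.1  23.9  72.6] [-26.4  -1.5   8.3] [ 0.45  0.87 -0.87  1.86  0.86  0.89  0.81]
```

Held against a firm stop at 26 N, which is more than the catch resists. Back off and check.

Call:
step_arm(commands=[[0,1,0,0,0],[0,3,0,0,0],[0,6,0,0,0],[0,8,0,-4,0],[0,8,0,-9,0]])

```text
clock: 42.95
position: [571.6, 16.3, 164.7]
tool_rot: [0.152, -3.129, 0.003]
wrist_force: [1.9, -0.2, -0.0]
grip_width: 0.002
```

Call:
step_arm(commands=[[0,0,4,-5,0],[0,0,8,-10,0],[0,0,8,-15,0],[0,0,8,-18,0],[0,0,8,-18,0]])

```text
clock: 43.45
position: [572.1, 101.8, 354.0]
tool_rot: [-0.153, 3.124, 0.006]
wrist_force: [-0.3, 0.8, -0.1]
grip_width: -0.004
```

```bash
python3 -c "
from h import *
dr(); c=shot('top','t6'); s=shot('scene','s6'); w=shot('wrist','w19')
print('cam',w['T'][:3,3].round(0))
ex=np.array([np.cos(np.radians(5.6)),np.sin(np.radians(5.6))]);ey=np.array([-ex[1],ex[0]])
for n,cc in (('w',w),('t',c)):
  for d in (5,100,200,300,365): print(n,d,[pix(cc,[*(H-d*ey+o*ex),z]).round(0).tolist() for o,z in ((-12,133),(0,133),(0,135))])
"
```

```text
tool in door-ish frame: out 85.2 along 90.8 yaw -174.4 [572.1 101.8 354. ] [-0.3  0.8 -0.1] [ 0.56  0.5  -1.17  1.78  0.5   1.18  0.92]
cam [492.  90. 490.]
w 5 [[342.0, 222.0], [341.0, 232.0], [342.0, 232.0]]
w 100 [[259.0, 222.0], [259.0, 232.0], [259.0, 233.0]]
w 200 [[171.0, 223.0], [172.0, 232.0], [171.0, 233.0]]
w 300 [[83.0, 223.0], [85.0, 232.0], [84.0, 233.0]]
w 365 [[26.0, 223.0], [28.0, 233.0], [27.0, 233.0]]
t 5 [[178.0, 136.0], [178.0, 133.0], [178.0, 133.0]]
t 100 [[208.0, 134.0], [208.0, 131.0], [208.0, 130.0]]
t 200 [[240.0, 132.0], [240.0, 128.0], [240.0, 128.0]]
t 300 [[272.0, 130.0], [272.0, 126.0], [272.0, 126.0]]
t 365 [[293.0, 128.0], [292.0, 125.0], [292.0, 125.0]]
```

```bash
python3 - <<'E'
from h import *
w=load('w19')
ex=np.array([np.cos(np.radians(5.6)),np.sin(np.radians(5.6))]);ey=np.array([-ex[1],ex[0]])
hsv=cv2.cvtColor(w['color'],cv2.COLOR_BGR2HSV); g=cv2.GaussianBlur(cv2.cvtColor(w['color'],cv2.COLOR_BGR2GRAY),(3,3),0).astype(float)
for d in (20,60,100,150,200,250,300,340,360):
    u=int(round(pix(w,[*(H-d*ey-12*ex),133])[0])); v0=pix(w,[*(H-d*ey-12*ex),4])[1]
    gr=np.gradient(g[:,max(u-1,0):u+2].mean(1)); pk=[(v,round(gr[v],1)) for v in range(150,260) if abs(gr[v])>4 and abs(gr[v])==max(abs(gr[v-2:v+3]))]
    br=np.nonzero(hsv[:,u,1]>90)[0]; br=br[br<300]
    print(d,u,'pred foot %.0f'%v0,'brown from',br[:1],pk)
E
```

```text
20 329 pred foot 188 brown from [195] [(191, np.float64(-25.3)), (221, np.float64(13.2)), (229, np.float64(-9.7)), (232, np.float64(9.2))]
60 294 pred foot 188 brown from [207] [(188, np.float64(-23.7)), (211, np.float64(11.7)), (214, np.float64(-17.5)), (221, np.float64(9.3)), (229, np.float64(-6.2)), (232, np.float64(6.7)), (254, np.float64(-6.7))]
100 259 pred foot 188 brown from [189] [(188, np.float64(-34.5)), (215, np.float64(-25.7)), (221, np.float64(12.5)), (230, np.float64(-8.0)), (233, np.float64(7.5)), (238, np.float64(-15.7))]
150 215 pred foot 188 brown from [189] [(188, np.float64(-34.3)), (212, np.float64(18.5)), (215, np.float64(-26.7)), (222, np.float64(13.0)), (230, np.float64(-9.8)), (233, np.float64(10.0))]
200 171 pred foot 188 brown from [190] [(189, np.float64(-34.2)), (212, np.float64(15.0)), (215, np.float64(-22.2)), (222, np.float64(15.5)), (230, np.float64(-11.0))]
250 127 pred foot 188 brown from [190] [(189, np.float64(-36.0)), (216, np.float64(-21.8)), (222, np.float64(13.7)), (231, np.float64(-9.3)), (234, np.float64(6.2))]
300 83 pred foot 188 brown from [197] [(182, np.float64(-18.8)), (190, np.float64(-8.5)), (194, np.float64(-5.2)), (213, np.float64(16.5)), (216, np.float64(-23.7)), (223, np.float64(13.8)), (231, np.float64(-11.5)), (234, np.float64(9.2)), (243, np.float64(16.3)), (247, np.float64(-20.7))]
340 48 pred foot 189 brown from [210] [(182, np.float64(-17.5)), (186, np.float64(22.0)), (209, np.float64(-34.0)), (223, np.float64(16.0)), (231, np.float64(-11.5))]
360 30 pred foot 189 brown from [221] [(181, np.float64(-18.3)), (184, np.float64(21.5)), (219, np.float64(-31.3)), (231, np.float64(-11.0))]
```

Door's outer top edge (row 221–223), inner edge (229–231) and roof edge (232–234) run parallel along its full width, so the door is shut. Now the clamp.

Call:
step_arm(commands=[[5.5,0,0,0,42],[5.5,0,0,0,42],[5.5,0,0,0,42],[5.5,0,0,0,42],[5.5,0,0,0,42]])

```text
clock: 44.1
position: [568.0, 95.5, 343.7]
tool_rot: [-0.994, -2.976, 0.004]
wrist_force: [0.3, -0.5, 0.1]
grip_width: 0.642
```

Call:
step_arm(commands=[[5.5,0,0,0,42],[5.5,0,0,0,42],[5.5,0,0,0,42],[5.5,0,0,0,42],[5.5,0,0,0,42]])

```text
clock: 44.6
position: [567.9, 95.5, 343.7]
tool_rot: [-1.995, -2.424, 0.006]
wrist_force: [0.3, -0.9, 0.1]
grip_width: 0.645
```

```bash
python3 -c "
from h import *
plan((719.5,-70.5,340,95.6),(719.5,-70.5,229,95.6))"
```

```text
at [567.9  95.5 343.7] yaw 101.1
(719.5, -70.5, 340, 95.6) shift [-19.21  11.68   0.37] turn 5.5 rows 4.5
(719.5, -70.5, 229, 95.6) shift [ 0.   0.  11.1] turn -0.0 rows 2.2
```

Call:
step_arm(commands=[[5.5,-19.2,11.7,0,5.5],[5.5,-19.2,11.7,0,5.5],[5.5,-19.2,11.7,0,5.5],[5.5,-19.2,11.7,0,5.5],[5.5,-19.2,11.7,0,5.5]])

```text
clock: 45.1
position: [723.1, -75.2, 341.9]
tool_rot: [-2.111, -2.326, 0.009]
wrist_force: [0.1, -0.7, -0.3]
grip_width: 0.641
```

Call:
step_arm(commands=[[5.5,0,0,0,0],[5.5,0,0,0,0]])

```text
clock: 45.3
position: [720.8, -68.6, 343.2]
tool_rot: [-2.101, -2.33, 0.005]
wrist_force: [-0.6, 0.7, 0.2]
grip_width: 0.648
```

```bash
python3 -c "
from h import *
c=shot('wrist','w20')
plan((719.5,-70.5,229,95.6))
g=cv2.cvtColor(c['color'],cv2.COLOR_BGR2GRAY)
print(pix(c,[721.5,-69.7,246]),pix(c,[717.4,-27.9,246]))
for v in (150,165,180,200): 
  x=np.nonzero(g[v,180:340]<30)[0]+180; print(v,x.min() if len(x) else 0,x.max() if len(x) else 0,len(x))"
```

```text
at [720.5 -66.9 344.2] yaw 96.0
(719.5, -70.5, 229, 95.6) shift [-0.35 -0.14 11.52] turn 0.4 rows 2.3
[264.35543995 193.00818415] [264.67725884 136.2314116 ]
150 256 273 18
165 256 273 18
180 256 273 18
200 257 272 16
```

Call:
step_arm(commands=[[5.5,-0.3,-0.1,4,0],[5.5,-0.3,-0.1,8,0],[5.5,-0.3,-0.1,11.4,0],[5.5,-0.3,-0.1,11.4,0],[5.5,-0.3,-0.1,11.4,0]])

```text
clock: 45.85
position: [720.6, -69.3, 232.7]
tool_rot: [-2.099, -2.336, 0.0]
wrist_force: [0.1, 0.4, 1.0]
grip_width: 0.648
```

Call:
step_arm(commands=[[0.5,0,0,0,0],[0.5,0,0,0,0],[0.5,0,0,0,0],[0.5,0,0,0,0],[0.5,0,0,0,0]])

```text
clock: 46.35
position: [722.3, -70.5, 234.7]
tool_rot: [2.101, 2.332, 0.003]
wrist_force: [-1.2, -0.8, 6.3]
grip_width: 0.135
```

Call:
step_arm(commands=[[0.5,0,0,0,0],[0.5,0,-0.9,-0.1,0],[0.5,0,-1.7,-0.1,0],[0.5,0,-2.5,-0.1,0],[0.5,0,-3.4,0.1,0]])

```text
clock: 46.85
position: [693.0, -73.6, 235.9]
tool_rot: [2.096, 2.327, 0.017]
wrist_force: [1.2, 1.6, 13.7]
grip_width: 0.135
```

Call:
step_arm(commands=[[0.5,0,-0.8,0.2,0],[0.5,0,-1.5,0.4,0],[0.5,0,-2.3,0.8,0],[0.5,0,-3.1,1.2,0],[0.5,0,-3.8,1.7,0]])

```text
clock: 47.35
position: [650.1, -78.1, 214.7]
tool_rot: [2.101, 2.333, 0.004]
wrist_force: [7.1, 0.5, -6.8]
grip_width: 0.135
```

Call:
step_arm(commands=[[0.5,0,-0.7,0.6,0],[0.5,0,-1.3,1.3,0],[0.5,0,-1.8,2.0,0],[0.5,0,-2.3,2.8,0],[0.5,0,-2.7,3.6,0]])

```text
clock: 47.85
position: [623.4, -80.8, 177.8]
tool_rot: [2.101, 2.334, 0.003]
wrist_force: [7.1, 1.4, -4.2]
grip_width: 0.136
```

Call:
step_arm(commands=[[0.5,0,-0.3,0.8,0],[0.5,0,-0.5,1.7,0],[0.5,0,-0.6,2.5,0],[0.5,0,-0.6,2.7,0],[0.5,0,-0.6,2.7,0]])

```text
clock: 48.35
position: [616.9, -81.5, 150.0]
tool_rot: [-2.101, -2.334, -0.001]
wrist_force: [6.5, 2.8, -3.3]
grip_width: 0.136
```

Call:
step_arm(commands=[[5.5,0,0,0,0],[5.5,0,0,0,0],[5.5,0,0,0,0],[5.5,0,0,0,0],[5.5,0,0,0,0]])

```text
clock: 48.85
position: [616.1, -82.2, 151.1]
tool_rot: [-2.102, -2.333, 0.002]
wrist_force: [0.0, -0.1, 0.1]
grip_width: 0.648
```

Call:
step_arm(commands=[[5.5,0,0,-3,0],[5.5,0,0,-7,0],[5.5,0,0,-12,0],[5.5,0,0,-17,0],[5.5,0,0,-20,0]])

```text
clock: 49.35
position: [617.9, -81.3, 355.9]
tool_rot: [2.1, 2.331, 0.005]
wrist_force: [-0.1, -0.7, 0.9]
grip_width: 0.643
```

Call:
step_arm(commands=[[5.5,0,-8,0,0],[5.5,0,-8,0,0],[5.5,0,-8,0,0],[5.5,0,-8,0,0],[5.5,0,-8,0,0]])

```text
clock: 49.85
position: [538.1, -90.1, 351.6]
tool_rot: [2.102, 2.334, 0.001]
wrist_force: [-0.2, 0.5, 0.5]
grip_width: 0.645
```

```bash
python3 -c "
from h import *
w=shot('wrist','w21');c=shot('top','t7');s=shot('scene','s7')
print(pose()[0],[pix(w,[*p,157]).round(0) for p in ((612,-38),(616,-80),(620,-120))])
cv2.imwrite('pics/v21.png',np.vstack([np.hstack([cv2.resize(c['color'][60:250,95:365],(410,289)),cv2.resize(w['color'],(385,289))]),cv2.resize(s['color'][160:330,80:420],(795,311) if 0 else (795,311))]))"
```

```text
[538.20977304 -89.91335951 351.24189218] [array([344., 117.]), array([340., 160.]), array([337., 197.])]
```

View pics/v21.png

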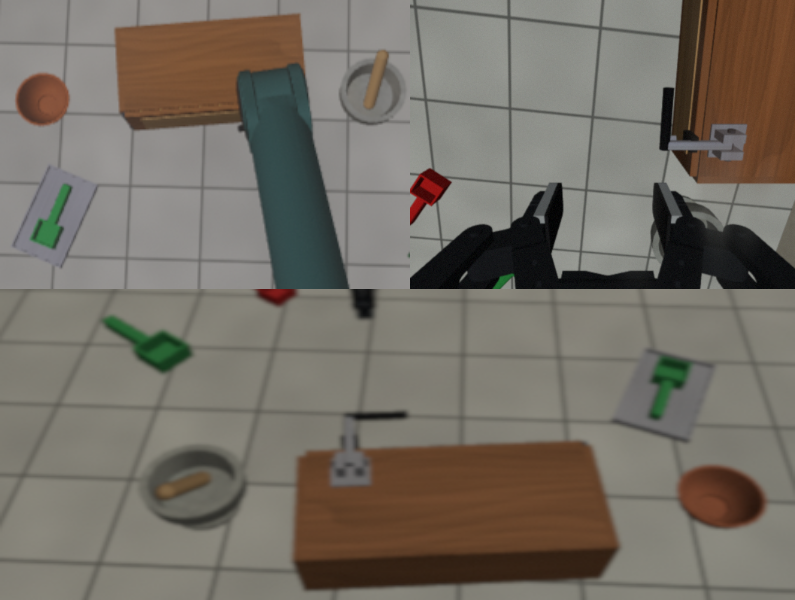

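The door is shut and the clamp is down on it: the handle's left end is at (342,117) in the wrist frame against a predicted (344,117). The scoop is in the tray, and the mortar and bowl look unmoved.

```bash
python3 -c "
from workcell import ctrl
print(ctrl.hand_in())"
```

```text
the job is handed in; nothing more can be done
None
```

The job is done and handed in at about 50 s on the robot's clock.

**Done, in order:**
- I laid the green scoop in the spoon rest.
- I stood all four white jars upright in the door rack.
- I swung the clamp arm back onto its stop.
- I pushed the door shut until it met a firm stop at 26 N, after it had moved through the catch.
- I swung the clamp arm down over the shut door.

**Last checks:**
- **Scoop:** it lies inside the tray.
- **Door:** its top edge runs parallel to the roof's front edge along its full width.
- **Clamp:** its handle is within 2 pixels of its predicted fully down position.
- **Mortar and bowl:** both stand where they were.
- **Gripper:** it is raised clear of everything.

**Not confirmed or disagreed:**
- **Jars:** once the door is shut they can't be seen. I last saw them upright in the rack just before pushing it.
- **Jar count by script:** one colour check for the jars in the rack found nothing, so I confirmed them by eye and by pixel measurement instead.

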